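# Load a saw jig and nudge its stiff stop until the bar's notch meets the saw slot

## Robot

A 6-joint arm with a two-finger parallel gripper is mounted at the origin on a cart in front of the work surface, level with it; the furniture and walls round the work are solid. World frame = base frame: x ahead of the robot, y to its left, z up, the work surface at z = 0. Lengths are in m, angles in degrees, forces in N, time in s.
With the tool pointing down it reaches from about 0.3 to 0.75 m from the base axis. Payload 8.5 kg.
Tool frame: the origin (TCP) lies at the very end of the fingers, on their centre line; the grasp point (between the pads) lies 19 mm behind it (env.grip_depth is the z of the grasp point in the tool frame, in m); z points along the fingers, y is the direction in which the jaws open and shut (so a half turn about z gives the same grasp; the last joint's range is limited). The gripper opens to 85 mm and grips with 20 to 120 N. Pads are 22 mm wide; open, the fingers measure 114 mm over their backs; the gripper's body (76 mm by 85 mm) begins 54 mm behind the grasp point. The pads swing forward as they close: fully open they stand 13 mm farther back than shut.
Start: joints at [54.586, 21.807, 74.336, -0, 83.858, -12.336], TCP at [0.216, 0.506, 0.231] pointing down, gripper open.
Joint ranges: [-178.18, 178.18], [-50.72, 133.34], [12.68, 142.11], [-81.47, 261.47], [9.98, 163.14], [-165.26, 165.26]. Speed limits (degrees/s): [136.94, 136.94, 180, 180, 180, 180].

## Interface

Orientations are given as a 3x3 rotation matrix whose columns are the frame's x, y, z axes.
In Python, from rig import env gives the robot as it stands.
- The arm moves only by the tool apply_moves, never from a script. Its argument "plan" is a list of rows, each an object of numbers: "tx", "ty", "tz": the shift along the world's x, y, z in mm; "rx", "ry", "rz": the turn, a rotation vector about the world's x, y, z in rad; "jaw": the opening, from -1 (shut) to 1 (fully open). A call has 1 to 12 rows; each row is the pose to reach, as a shift and turn from the pose measured when the call began; what a row does not reach only later rows make up. A row lasts 1/10 s, in which the tool goes at most 50 mm and 8.59 degrees, less where a joint would pass 70% of its speed; a pose out of reach is approached as far as the arm can. A call with a gripper value outside its range is refused whole. The fingers move at their own pace and stop on an object; "grip_force" is the grip in N (left out, the last holds). Time passes only in rows, so rows that repeat a pose let the fingers close. It gives the time, the measured TCP pose, the force and the opening at its end, in the units of the state.
- env.observe(): the state, without advancing time (a new reading comes with each control period).
- env.get_image(name): name is "side" or "top"; returns a dict with "image" (420x560x3 uint8, red, green, blue), "intrinsics" (3x3 intrinsics, pixels), "world_from_camera" (4x4, takes a point from camera to world coordinates). Camera axes: x right, y up, looking along -z (the intrinsics and any distortion apply to the point x, -y, -z); pixel columns grow to the right and rows downward; lengths in m; the calibration is good to about 2 mm. A picture is of the moment at which its call begins. There is no depth.
- env.close_job(): hands the job in, once; it reports no verdict.
The state is a dict: "time_s": time; "q": joint angles; "qvel": joint speeds; "joint_efforts": joint torques, N m; "position": TCP position; "tool_rot": TCP orientation; "ft_force": force on the tool from outside, world axes, zero at the start; "wrist_torque": the same for the moment, N m; "grip_width": finger opening in m.
Only numpy, scipy, OpenCV 4.12 (cv2) and the standard library are available. Lean on these libraries where they do the work, as an engineer would, in place of code of your own. Each camera call takes 0.05 s, during which the arm holds its last target.

## Task

Take the notched bar by its free end out of its wooden rest, put it down flat on the bench and take it again nearer its middle. Lay it in the saw jig's channel in front of the sliding stop, notch end between the tall cheeks with the notch still one to two centimetres short of the saw slot, and let go. Then nudge the stiff stop in small taps so that it pushes the bar until the notch lines up with the saw slot, never past it; leave the bar against the stop and everything else on the bench in its place.

Things in the scene. Friction and masses are not known exactly. Their poses are not given: they have to be found in the camera images.
- notched_bar: The work: loose aluminium bar, 140 mm long (y), 20 wide (x), 24 high (z), about 0.17 kg, with one notch, 5 mm wide and 8 deep, across its top. Origin at the centre of its underside. The notch is at y = +42 mm, 28 mm from the notch end (y = +70); the tail end is y = -70 mm. It starts lying in rest_a.
- notch (a point): The middle of the notched bar's notch, at the height of the bar's top face: bar frame (0, 42, 24) mm. Axes as the bar's.
- tail_end (a point): Centre of the bar's tail end face, bar frame (0, -70, 12) mm. Axes as the bar's.
- plain_bar: A second loose aluminium bar of the same size, axes and origin, without a notch, lying in rest_b: to be left alone.
- rest_a: Fixed dark wooden rest holding the notched bar, on the left or the right: a trough along y, floor 20 mm up, between 6 mm walls 24 mm apart with tops 60 mm up, over a foot 52 mm wide. It reaches from y = -70 to +28 mm, so only the bar's notch end (bar y = 28 to 70 mm) stands out, free on both sides; lift straight up. Origin on the bench under the bar's, axes as the bar's.
- rest_b: The same rest, holding the plain bar. Round the rests: the bench at world z = 0 is always clear from x = 0.40 to 0.49, y = -0.30 to -0.145 m (right of the jig), room to put a bar down along y. Between the rests a fixed wooden bench pin juts out at x over 0.488, y = -0.07 to 0.03 m, z = 0.08 to 0.11 m.
- jig: Fixed saw jig, 68 mm wide (x), y = -198 to +52 mm; origin on the bench under the saw slot. Open channel along y: floor 45 mm up, 24 mm wide between low walls 10 mm thick, tops 52 mm up. At y = -42 to +42 mm tall dark cheeks, 25 mm apart, tops 83 mm up, leave no room for fingers; a 5 mm saw slot at y = 0 cuts both. The bar lies in it along y, notch end to +y.
- saw_slot (a point): Where the notch must come: on the channel's centre line in the plane of the saw slot, 69 mm above the bench (height of a lying bar's top). Axes as the jig's.
- stop (a joint): Position of the sliding stop along the jig's +y in m, 0 (fully back) to 0.065; starts at 0.002 to 0.014. It stays where it is left; moving it takes about 8 N. It straddles the channel, 64 mm wide, 36 mm long (y), back plate up to 82 mm above the bench. With the bar against it the notch is at the slot when this reads 0.042.
- stop_face (a point): Centre of the stop's front face, which meets the bar's tail end; jig frame (0, -154 + stop, 57) mm. Axes as the jig's. Moves with the stop.
- stop_back (a point): Centre of the stop's flat upright back plate, the face to push on (towards the jig's +y); 64 mm wide, from 54 to 82 mm above the bench, 36 mm behind the stop face. The jig's low walls (tops 52 mm) lie under it. Axes as the jig's.
- pliers: Bystander: green-handled pliers, 140 x 47 x 11 mm, lying on the bench; origin at the centre of the underside.
- reel: Bystander: brown reel standing on end, 34 mm across, 54 mm high; origin at the centre of the underside.
- steel_block: Bystander: flat steel block, 68 x 68 x 18 mm; origin at the centre of the underside.
- burnishing_tool: Bystander: burnisher with wooden handle, 118 mm long (x), 17 mm thick, lying on the bench; origin at the centre of the underside.
- purple_box: Bystander: small closed box, 40 x 46 x 32 mm; origin at the centre of the underside.

How it is judged:
By the outcome, as a careful person would: the job done as asked, in the order asked, and still so for the second after the job is handed in, with the robot touching nothing.
It also fails if it takes over 66 s, if anything falls off the work surface, if the arm or the gripper's body presses on something with over 40 N, if the wrist force passes 120 N, or if a joint passes its speed limit or range.

## Working session

There is one attempt and no reset: what is moved stays moved. The work goes in short steps, Python scripts to look and compute and a tool call to move; the robot and the scene stay as the last step left them, time stands still between calls to the robot, and variables do not carry over. Pictures are saved under pics/ and viewed, and the job is handed in when it is done.

Besides the shell and the picture viewer there is one more tool, called after "Call:" as name([rows], argument=value, ...), one row to a line, values as JSON. apply_moves: Moves the arm, as the interface text tells. Its arguments: {"type":"object","properties":{"plan":{"type":"array","items":{"type":"object","properties":{"tx":{"type":"number"},"ty":{"type":"number"},"tz":{"type":"number"},"rx":{"type":"number"},"ry":{"type":"number"},"rz":{"type":"number"},"jaw":{"type":"number"}}}},"grip_force":{"type":"number"}},"required":["plan"]}

```bash
ls; mkdir -p pics; cat > h.py <<'E'
from rig import env
import cv2, numpy as np
np.set_printoptions(precision=4,suppress=True)
def snap(name,fn):
    d=env.get_image(name); cv2.imwrite(f'pics/{fn}.png',d['image'][:,:,::-1])
    np.savez(f'pics/{fn}.npz',K=d['intrinsics'],T=d['world_from_camera'],dist=np.array(d.get('distortion',[0.])))
    print(fn,d.keys()); return d
def load(fn):
    z=np.load(f'pics/{fn}.npz'); return z['K'],z['T']
def ray(fn,u,v,z):
    K,T=load(fn); p=np.linalg.solve(K,[u,v,1.]); c=np.array([p[0],-p[1],-p[2]])
    d=T[:3,:3]@c; o=T[:3,3]; return o+d*(z-o[2])/d[2]
def proj(fn,P):
    K,T=load(fn); c=T[:3,:3].T@(np.array(P)-T[:3,3]); q=K@np.array([c[0],-c[1],-c[2]]); return q[:2]/q[2]
def crop(fn,x0,y0,x1,y1,s,out):
    im=cv2.imread(f'pics/{fn}.png')[y0:y1,x0:x1]; cv2.imwrite(f'pics/{out}.png',cv2.resize(im,None,fx=s,fy=s,interpolation=cv2.INTER_CUBIC))
E
python3 - <<'E'
from h import *
snap('top','t0');d=snap('side','s0')
print(d['intrinsics'],d['world_from_camera'],load('t0'))
print(env.observe(), env.grip_depth)
E
```

```text
pics
t0 dict_keys(['image', 'intrinsics', 'world_from_camera'])
s0 dict_keys(['image', 'intrinsics', 'world_from_camera'])
[[424.7056   0.     277.5759]
 [  0.     424.7056 211.1259]
 [  0.       0.       1.    ]] [[ 0.9976 -0.0583  0.0367  0.5562]
 [ 0.0668  0.6911 -0.7197 -0.6318]
 [ 0.0166  0.7204  0.6934  0.6744]
 [ 0.      0.      0.      1.    ]] (array([[515.4846,   0.    , 277.6019],
       [  0.    , 515.4846, 210.133 ],
       [  0.    ,   0.    ,   1.    ]]), array([[ 0.0136,  0.9952, -0.0971,  0.431 ],
       [-0.9995,  0.0109, -0.0288, -0.0195],
       [-0.0276,  0.0975,  0.9949,  1.0971],
       [ 0.    ,  0.    ,  0.    ,  1.    ]]))
{'time_s': 0.1, 'q': array([ 54.5851,  21.8373,  74.3773,   0.0017,  83.8575, -12.3349]), 'qvel': array([-0.0647, -0.0003, -0.1693,  0.0108,  0.0045,  0.0194]), 'joint_efforts': array([  0.0039, -44.9218, -23.166 ,  -0.0001,   0.0036,   0.    ]), 'position': array([0.2155, 0.5058, 0.2308]), 'tool_rot': array([[-0.92  ,  0.392 , -0.0008],
       [ 0.392 ,  0.92  , -0.001 ],
       [ 0.0003, -0.0012, -1.    ]]), 'ft_force': array([ 0.2988, -0.2381, -0.1498]), 'wrist_torque': array([-0.0015,  0.0117,  0.0126]), 'grip_width': 0.08521550206433265} -0.0187
```

View pics/t0.png

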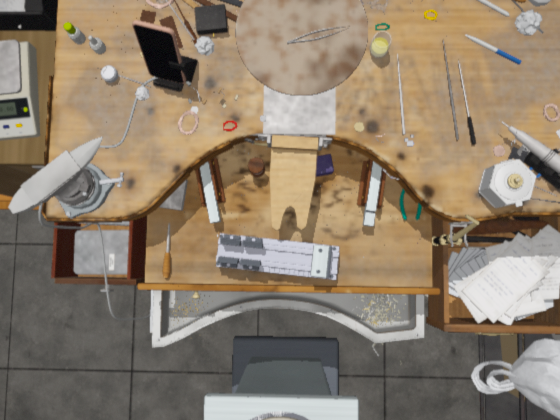

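View pics/s0.png

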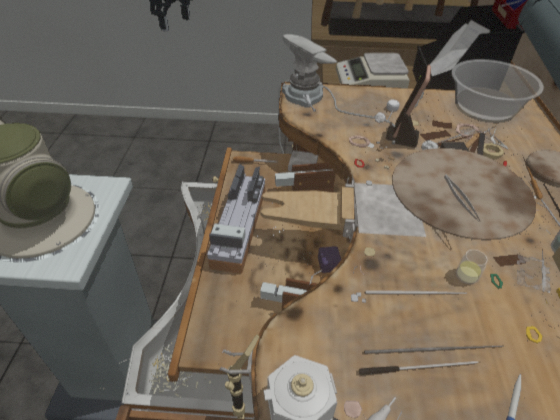

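```bash
python3 - <<'E'
from h import *
crop('t0',140,140,300,290,5,'t0a')
crop('t0',290,140,450,290,5,'t0b')
crop('s0',180,130,380,330,4,'s0a')
E
```

```text
(no output)
```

View pics/t0a.png

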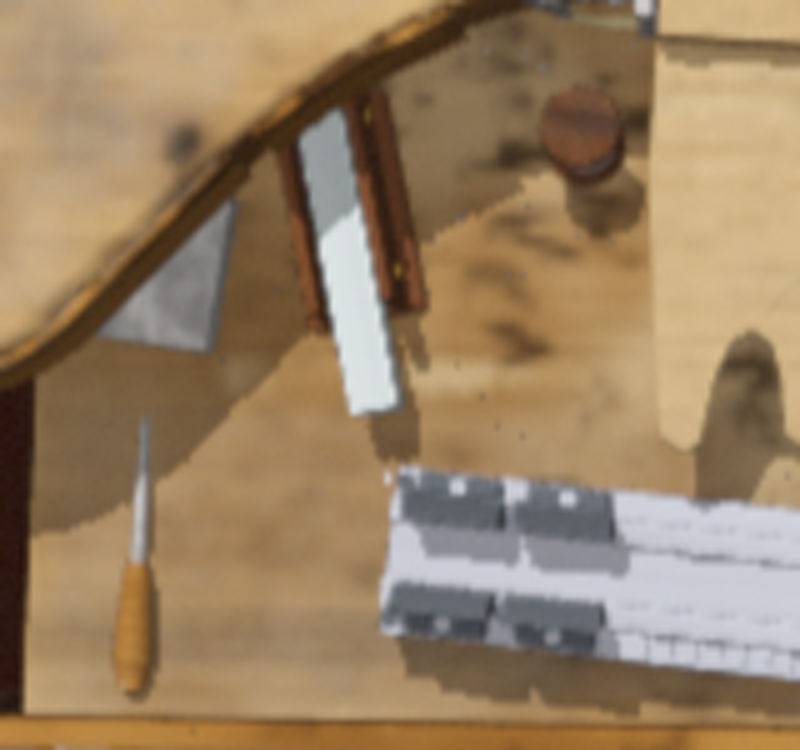

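View pics/t0b.png

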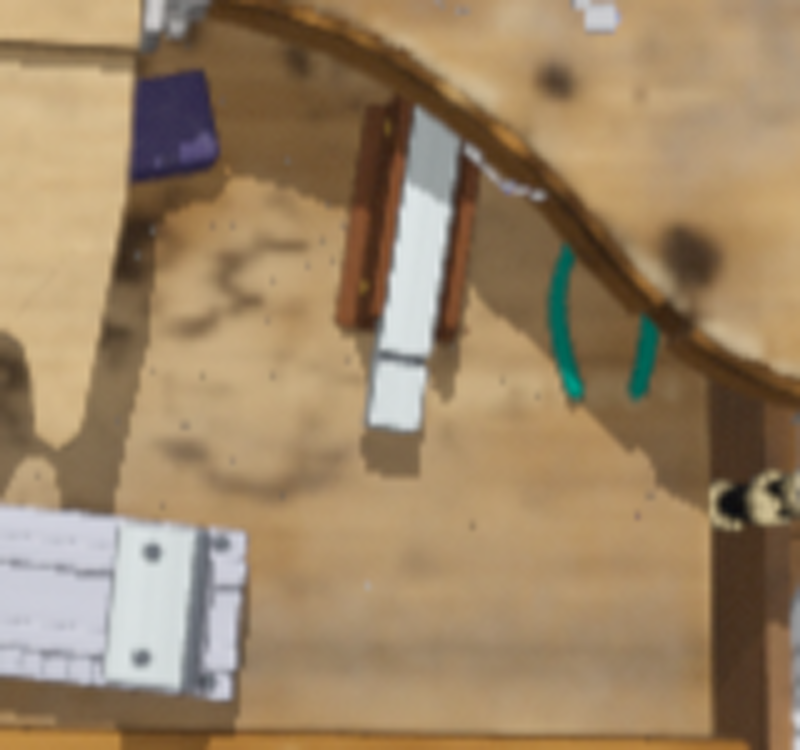

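View pics/s0a.png

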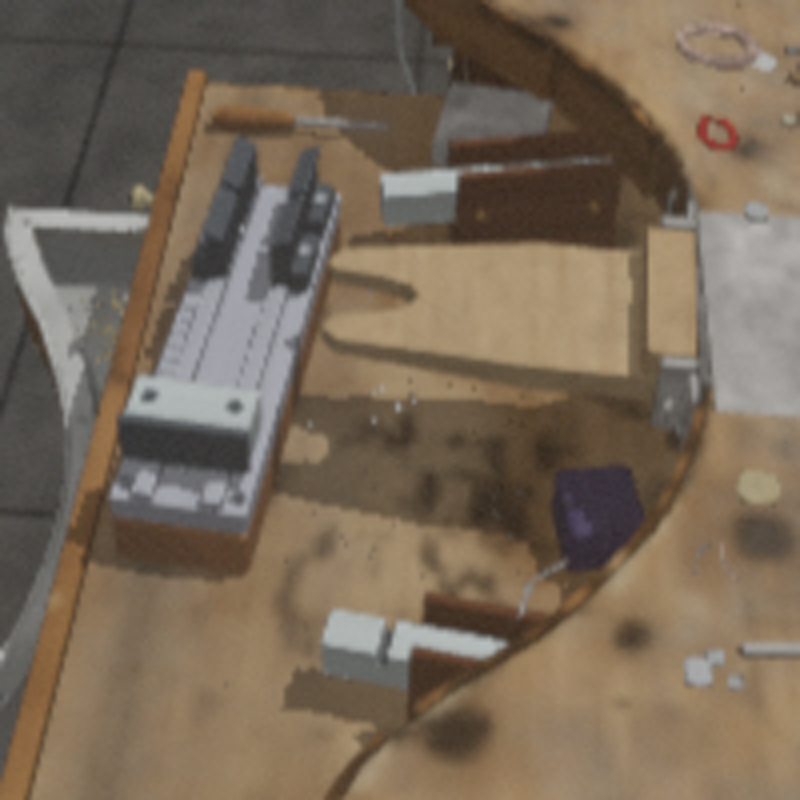

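```bash
cat >> h.py <<'E'
def A(u,v,z): return ray('t0',140+(u+.5)/5-.5,140+(v+.5)/5-.5,z)
def B(u,v,z): return ray('t0',290+(u+.5)/5-.5,140+(v+.5)/5-.5,z)
def S(u,v,z): return ray('s0',180+(u+.5)/4-.5,130+(v+.5)/4-.5,z)
E
python3 - <<'E'
from h import *
z=.044
print('bar top');
for p in [(367,427),(420,431),(378,354),(425,360),(415,105),(462,147)]: print(p,B(*p,z))
print('jig top corners z=.052')
print(A(395,468,.052),A(382,632,.052),B(246,533,.052),B(231,699,.052))
print('gap',A(511,480,.083),A(497,595,.083), 'gap at .083 lower')
print('stop',B(118,521,.082),B(106,682,.082),B(208,530,.082),B(193,690,.082))
print('side notch end top', S(333,610,z),S(322,662,z),S(385,628,z),S(410,690,z))
E
```

```text
bar top
(367, 427) [ 0.5052 -0.1635  0.044 ]
(420, 431) [ 0.5038 -0.185   0.044 ]
(378, 354) [ 0.5352 -0.1681  0.044 ]
(425, 360) [ 0.5329 -0.1872  0.044 ]
(415, 105) [ 0.6385 -0.1836  0.044 ]
(462, 147) [ 0.6212 -0.2027  0.044 ]
jig top corners z=.052
[0.4845 0.1303 0.052 ] [0.4181 0.1339 0.052 ] [ 0.4612 -0.1137  0.052 ] [ 0.3947 -0.1078  0.052 ]
gap [0.4787 0.0798 0.083 ] [0.4335 0.0844 0.083 ] gap at .083 lower
stop [ 0.4644 -0.0609  0.082 ] [ 0.4016 -0.0566  0.082 ] [ 0.4613 -0.0961  0.082 ] [ 0.399  -0.0905  0.082 ]
side notch end top [ 0.5086 -0.166   0.044 ] [ 0.5063 -0.1946  0.044 ] [ 0.5329 -0.174   0.044 ] [ 0.5461 -0.2061  0.044 ]
```

```bash
python3 - <<'E'
from h import *
crop('t0',210,225,290,285,10,'t0j1')
crop('t0',275,230,345,285,10,'t0j2')
crop('s0',200,155,275,215,10,'s0j1')
crop('s0',200,210,275,280,8,'s0j2')
E
```

```text
(no output)
```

View pics/t0j1.png

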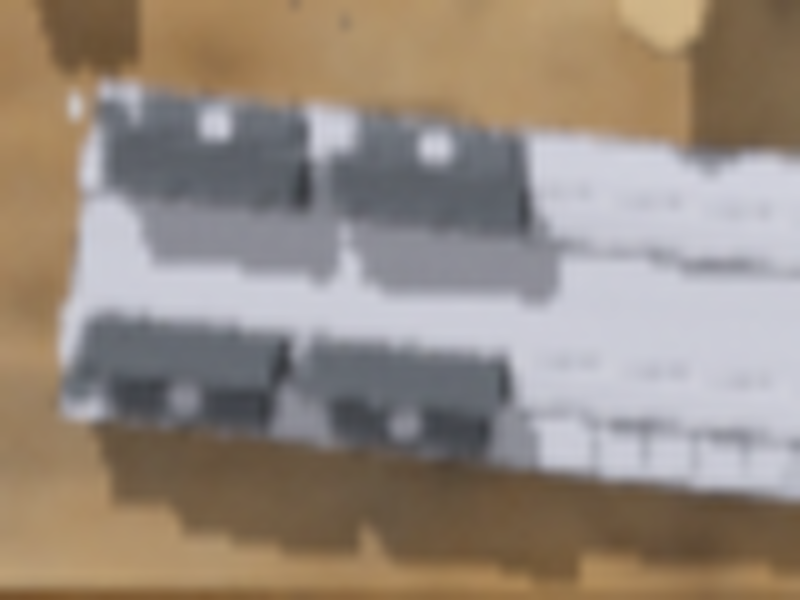

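View pics/t0j2.png

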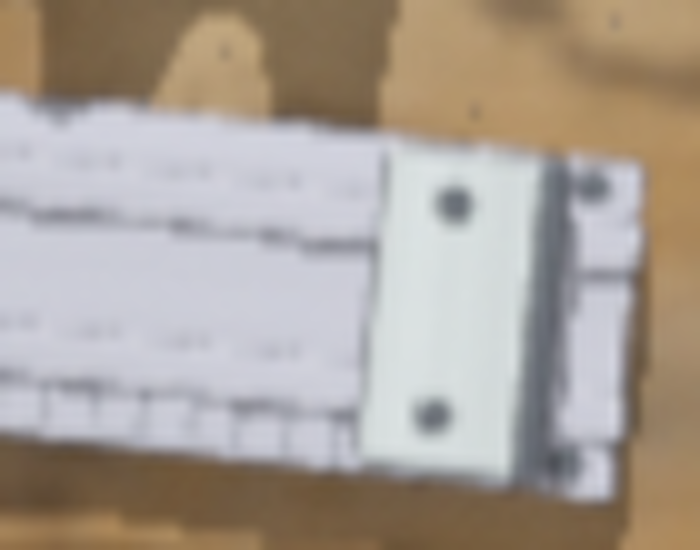

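View pics/s0j1.png

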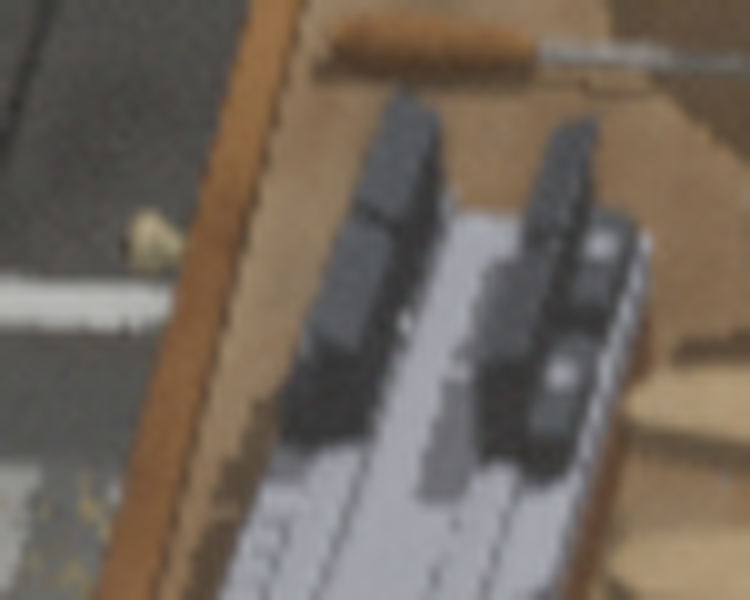

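View pics/s0j2.png

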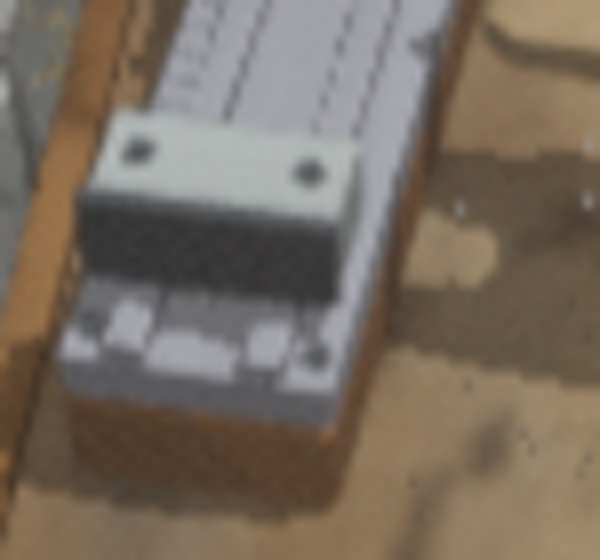

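```bash
cat > fit.py <<'E'
from h import *
from scipy.optimize import least_squares
def px(x0,y0,s,u,v): return np.array([x0+(u+.5)/s-.5,y0+(v+.5)/s-.5])
O=[('t0',(34,52,45),px(210,225,10,97,82)),('t0',(-34,52,45),px(210,225,10,60,415)),
('t0',(34,-198,45),px(275,230,10,645,160)),('t0',(-34,-198,45),px(275,230,10,613,500)),
('s0',(34,-198,45),px(200,210,8,340,393)),('s0',(-34,-198,45),px(200,210,8,60,363)),('s0',(34,52,45),px(200,155,10,648,235)),
('t0',(-32,'f',82),px(275,230,10,361,462)),('t0',(32,'f',82),px(275,230,10,388,148)),
('t0',(-32,'b',82),px(275,230,10,514,478)),('t0',(32,'b',82),px(275,230,10,545,155)),
('s0',(-32,'b',82),px(200,210,8,80,195)),('s0',(32,'b',82),px(200,210,8,340,223)),
('s0',(-32,'f',82),px(200,210,8,117,112)),('s0',(32,'f',82),px(200,210,8,355,140))]
def W(p,m):
    x,y,z=m; y={'f':-154+p[3],'b':-190+p[3]}.get(y,y); c,s=np.cos(p[2]),np.sin(p[2])
    return np.array([p[0]+(c*x-s*y)/1e3,p[1]+(s*x+c*y)/1e3,z/1e3])
def res(p,off=True):
    return np.concatenate([proj(f,W(p,m))+(p[4:6] if f=='t0' else p[6:8])-q for f,m,q in O]+[np.array(p[4:8])/1.0*0.7])
if __name__=='__main__':
    r=least_squares(res,[.446,.083,-.095,12,0,0,0,0],x_scale=[.01,.01,.01,1,1,1,1,1])
    print(r.x,np.degrees(r.x[2])); print(r.fun[:-4].reshape(-1,2))
E
python3 fit.py
```

```text
[ 0.447   0.0845 -0.0907 12.6255  0.1816  0.2276 -0.0944  0.9635] -5.196926723707121
[[-1.3813  0.33  ]
 [-1.5223  0.2224]
 [ 0.6513  0.1632]
 [ 0.7248 -0.2678]
 [-0.7236  1.2331]
 [-0.2768  0.3204]
 [ 0.3387 -0.0328]
 [-1.3193  0.1037]
 [-0.8132 -1.1589]
 [ 1.7851  0.4568]
 [ 1.7858  0.039 ]
 [-0.6872  0.601 ]
 [-0.2133  1.3798]
 [-0.3149 -2.2575]
 [ 1.9233 -1.716 ]]
```

```bash
python3 - <<'E'
from fit import *
p=[ 0.447,0.0845,-0.0907,12.6,0.1816,0.2276,-0.0944,0.9635]
for f,o,(x0,y0,s) in (('t0',p[4:6],(210,225,10)),('s0',p[6:8],(200,155,10))):
  im=cv2.imread(f'pics/{f}.png'); 
  H=im[y0:y0+60,x0:x0+80]; H=cv2.resize(H,None,fx=s,fy=s,interpolation=cv2.INTER_CUBIC)
  for x in (-12.5,12.5,22,-22):
    L=[(-42,-2.5),(2.5,42)]
    for z,col in ((83,(0,0,255)),(45,(0,255,0))):
     for a,b in L:
      q=[tuple(np.round(((proj(f,W(p,(x,y,z)))+o-[x0,y0])+.5)*s-.5).astype(int)) for y in (a,b)]
      cv2.line(H,tuple(map(int,q[0])),tuple(map(int,q[1])),col,1)
  cv2.imwrite(f'pics/ov_{f}.png',H)
E
```

```text
(no output)
```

View pics/ov_t0.png

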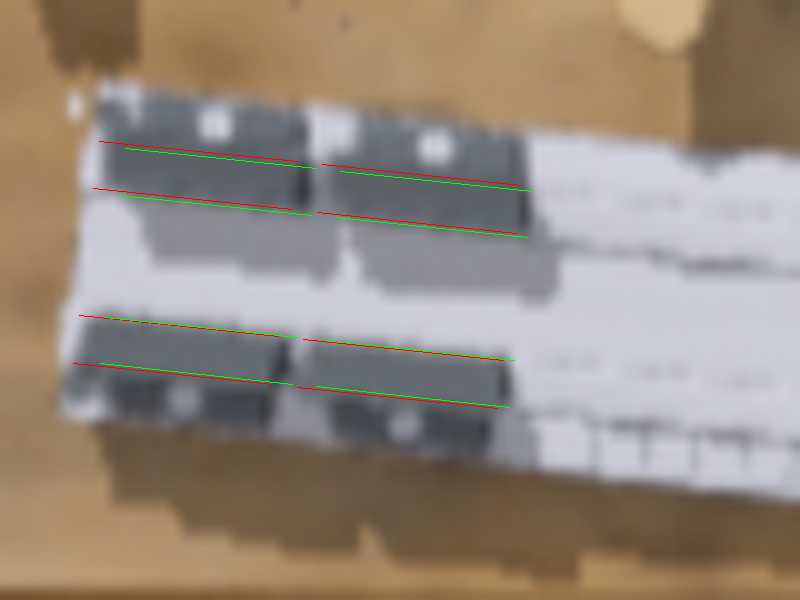

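View pics/ov_s0.png

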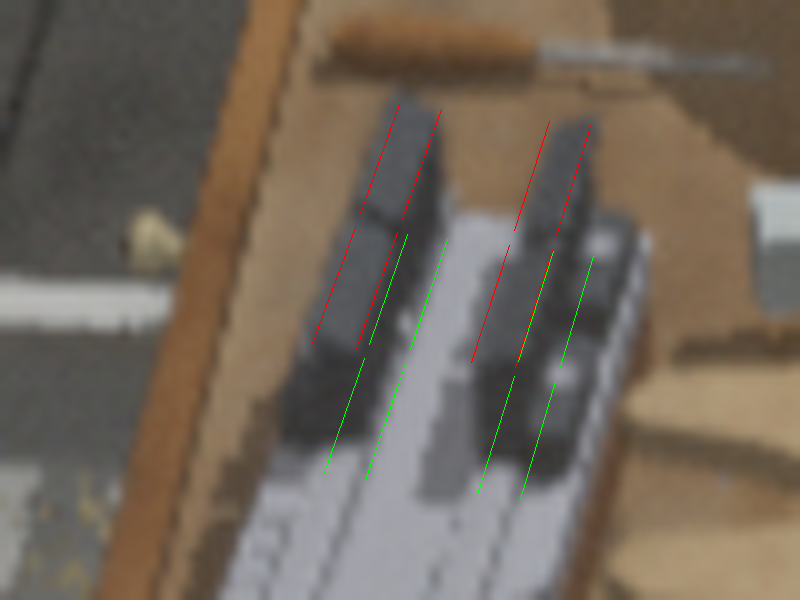

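Call:
apply_moves([
  {"tx":20,"ty":-45,"tz":0,"rz":0.02,"jaw":0.3},
  {"tx":41,"ty":-91,"tz":0,"rz":0.04,"jaw":0.3},
  {"tx":62,"ty":-137,"tz":0,"rz":0.06,"jaw":0.3},
  {"tx":82,"ty":-182,"tz":0,"rz":0.08,"jaw":0.3},
  {"tx":103,"ty":-228,"tz":0,"rz":0.1,"jaw":0.3},
  {"tx":123,"ty":-273,"tz":0,"rz":0.12,"jaw":0.3},
  {"tx":144,"ty":-319,"tz":0,"rz":0.14,"jaw":0.3},
  {"tx":164,"ty":-364,"tz":0,"rz":0.16,"jaw":0.3},
  {"tx":185,"ty":-410,"tz":0,"rz":0.18,"jaw":0.3},
  {"tx":205,"ty":-455,"tz":0,"rz":0.2,"jaw":0.3},
  {"tx":226,"ty":-501,"tz":0,"rz":0.22,"jaw":0.3},
  {"tx":246,"ty":-546,"tz":0,"rz":0.24,"jaw":0.3},
])

```text
validation failed for argument at $.pl...
```

Call:
apply_moves([
  {"tx":20.0,"ty":-45.0,"rz":0.02,"jaw":0.3},
  {"tx":41.0,"ty":-91.0,"rz":0.04,"jaw":0.3},
  {"tx":62.0,"ty":-137.0,"rz":0.06,"jaw":0.3},
  {"tx":82.0,"ty":-182.0,"rz":0.08,"jaw":0.3},
])

```text
validation failed for argument at $.pl...
```

Call:
apply_moves([
  {"tx":20,"ty":-45,"tz":0,"rx":0,"ry":0,"rz":0.02,"jaw":0.3},
])

```text
time_s: 0.2
position: [0.2345, 0.4627, 0.2299]
tool_rot: [[-0.929, 0.369, -0.001], [0.369, 0.929, -0.001], [0.001, -0.001, -1.0]]
ft_force: [1.8, -1.1, 1.1]
grip_width: 0.0732
```

Call:
apply_moves([
  {"tx":20,"ty":-45,"tz":0,"rx":0,"ry":0,"rz":0.02,"jaw":0.3},
  {"tx":41,"ty":-90,"tz":0,"rx":0,"ry":0,"rz":0.04,"jaw":0.3},
  {"tx":61,"ty":-135,"tz":0,"rx":0,"ry":0,"rz":0.06,"jaw":0.3},
  {"tx":82,"ty":-180,"tz":0,"rx":0,"ry":0,"rz":0.08,"jaw":0.3},
  {"tx":102,"ty":-225,"tz":0,"rx":0,"ry":0,"rz":0.1,"jaw":0.3},
  {"tx":122,"ty":-270,"tz":0,"rx":0,"ry":0,"rz":0.12,"jaw":0.3},
  {"tx":143,"ty":-315,"tz":0,"rx":0,"ry":0,"rz":0.14,"jaw":0.3},
  {"tx":163,"ty":-360,"tz":0,"rx":0,"ry":0,"rz":0.16,"jaw":0.3},
  {"tx":184,"ty":-405,"tz":0,"rx":0,"ry":0,"rz":0.18,"jaw":0.3},
  {"tx":204,"ty":-450,"tz":0,"rx":0,"ry":0,"rz":0.2,"jaw":0.3},
  {"tx":225,"ty":-495,"tz":0,"rx":0,"ry":0,"rz":0.22,"jaw":0.3},
  {"tx":245,"ty":-540,"tz":0,"rx":0,"ry":0,"rz":0.228,"jaw":0.3},
])

```text
time_s: 1.4
position: [0.4798, -0.0794, 0.2297]
tool_rot: [[-0.989, 0.149, -0.002], [0.149, 0.989, -0.001], [0.001, -0.001, -1.0]]
ft_force: [0.7, 0.3, -0.4]
grip_width: 0.0556
```

Call:
apply_moves([
  {"tx":20,"ty":-44,"tz":-10,"rx":0,"ry":0,"rz":0,"jaw":0.3},
  {"tx":44,"ty":-90,"tz":-20,"rx":0,"ry":0,"rz":0,"jaw":0.3},
  {"tx":44,"ty":-98,"tz":-60,"rx":0,"ry":0,"rz":0,"jaw":0.3},
  {"tx":44,"ty":-98,"tz":-100,"rx":0,"ry":0,"rz":0,"jaw":0.3},
  {"tx":44,"ty":-98,"tz":-130,"rx":0,"ry":0,"rz":0,"jaw":0.3},
  {"tx":44,"ty":-98,"tz":-130,"rx":0,"ry":0,"rz":0,"jaw":0.3},
])

```text
time_s: 2.0
position: [0.5219, -0.1765, 0.096]
tool_rot: [[-0.989, 0.15, -0.009], [0.15, 0.989, 0.004], [0.009, 0.002, -1.0]]
ft_force: [0.7, -0.2, 0.2]
grip_width: 0.0553
```

```bash
python3 - <<'E'
from h import *
snap('top','t1');snap('side','s1')
crop('t1',320,130,420,250,6,'t1a'); crop('s1',190,200,330,320,5,'s1a')
E
```

```text
t1 dict_keys(['image', 'intrinsics', 'world_from_camera'])
s1 dict_keys(['image', 'intrinsics', 'world_from_camera'])
```

View pics/t1a.png

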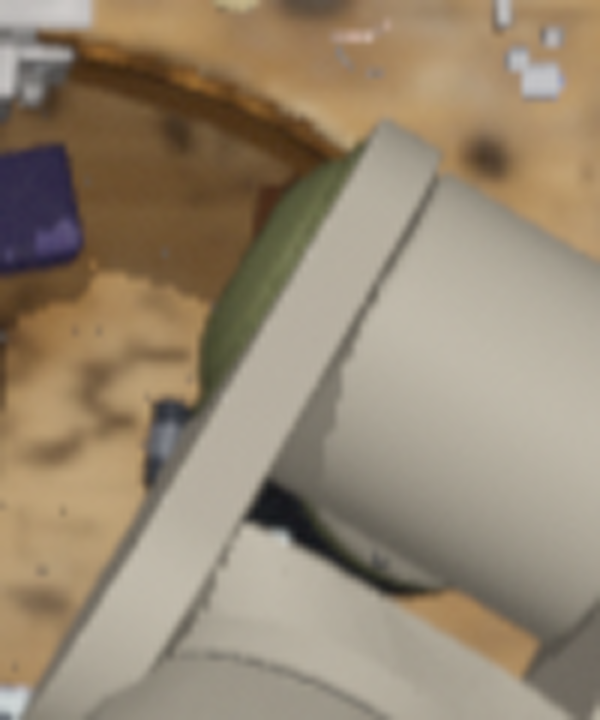

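View pics/s1a.png

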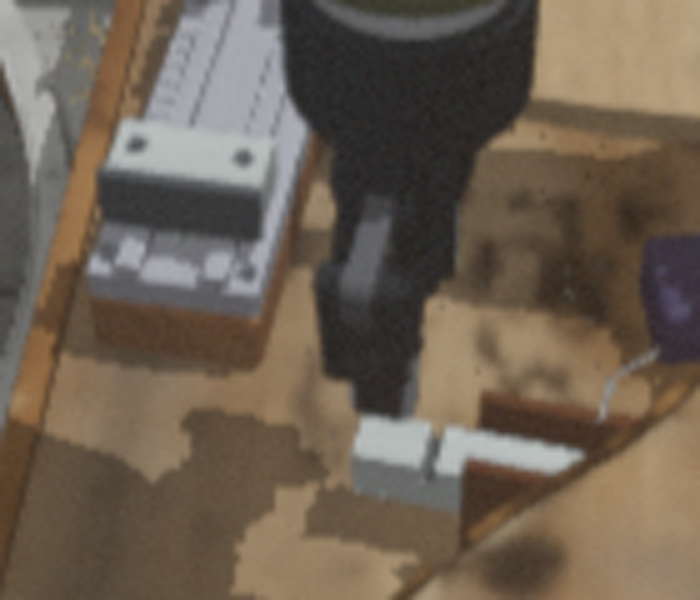

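Call:
apply_moves([
  {"tx":2,"ty":-1,"tz":-25,"rx":0,"ry":0,"rz":0,"jaw":0.3},
  {"tx":2,"ty":-1,"tz":-45,"rx":0,"ry":0,"rz":0,"jaw":0.3},
  {"tx":2,"ty":-1,"tz":-60,"rx":0,"ry":0,"rz":0,"jaw":0.3},
  {"tx":2,"ty":-1,"tz":-60,"rx":0,"ry":0,"rz":0,"jaw":0.3},
])

```text
time_s: 2.5
position: [0.5263, -0.1785, 0.0408]
tool_rot: [[-0.989, 0.149, -0.001], [0.149, 0.989, -0.001], [0.001, -0.001, -1.0]]
ft_force: [-0.3, -0.1, 0.4]
grip_width: 0.0552
```

Call:
apply_moves([
  {"tx":-2,"ty":1,"tz":-15,"rx":0,"ry":0,"rz":0,"jaw":0.3},
  {"tx":-2,"ty":1,"tz":-25,"rx":0,"ry":0,"rz":0,"jaw":0.3},
  {"tx":-2,"ty":1,"tz":-25,"rx":0,"ry":0,"rz":0,"jaw":0.3},
  {"tx":-2,"ty":1,"tz":-25,"rx":0,"ry":0,"rz":0,"jaw":0.3},
])

```text
time_s: 2.9
position: [0.5248, -0.1778, 0.0167]
tool_rot: [[-0.989, 0.149, -0.0], [0.149, 0.989, -0.001], [0.0, -0.001, -1.0]]
ft_force: [-0.5, 0.5, -1.0]
grip_width: 0.0557
```

```bash
python3 - <<'E'
from h import *
snap('side','s2')
crop('s2',190,200,330,320,5,'s2a')
E
```

```text
s2 dict_keys(['image', 'intrinsics', 'world_from_camera'])
```

View pics/s2a.png

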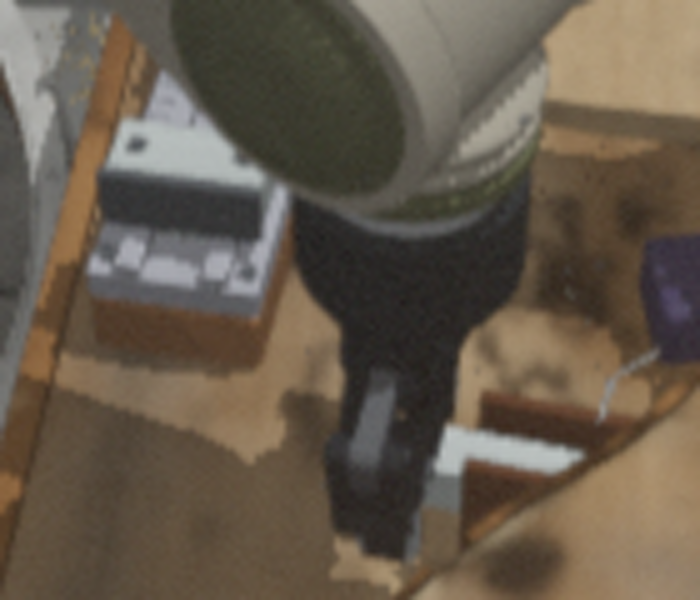

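Side view: near finger stands in front of the bar's free end around the notch, clear of the rest (rest wall begins at crop x≈460). Grip.

Call:
apply_moves([
  {"tx":0,"ty":0,"tz":0,"rx":0,"ry":0,"rz":0,"jaw":-0.2},
  {"tx":0,"ty":0,"tz":0,"rx":0,"ry":0,"rz":0,"jaw":-0.6},
  {"tx":0,"ty":0,"tz":0,"rx":0,"ry":0,"rz":0,"jaw":-1},
  {"tx":0,"ty":0,"tz":0,"rx":0,"ry":0,"rz":0,"jaw":-1},
  {"tx":0,"ty":0,"tz":0,"rx":0,"ry":0,"rz":0,"jaw":-1},
  {"tx":0,"ty":0,"tz":0,"rx":0,"ry":0,"rz":0,"jaw":-1},
], grip_force=90)

```text
time_s: 3.55
position: [0.5251, -0.1778, 0.0175]
tool_rot: [[-0.989, 0.149, 0.001], [0.149, 0.989, -0.002], [-0.001, -0.002, -1.0]]
ft_force: [-0.3, 1.2, 5.0]
grip_width: 0.0187
```

Call:
apply_moves([
  {"tx":0,"ty":0,"tz":6,"rx":0,"ry":0,"rz":0,"jaw":-1},
  {"tx":0,"ty":0,"tz":16,"rx":0,"ry":0,"rz":0,"jaw":-1},
  {"tx":0,"ty":0,"tz":28,"rx":0,"ry":0,"rz":0,"jaw":-1},
  {"tx":0,"ty":0,"tz":44,"rx":0,"ry":0,"rz":0,"jaw":-1},
  {"tx":0,"ty":0,"tz":60,"rx":0,"ry":0,"rz":0,"jaw":-1},
  {"tx":0,"ty":0,"tz":75,"rx":0,"ry":0,"rz":0,"jaw":-1},
  {"tx":0,"ty":0,"tz":80,"rx":0,"ry":0,"rz":0,"jaw":-1},
  {"tx":0,"ty":0,"tz":80,"rx":0,"ry":0,"rz":0,"jaw":-1},
])

```text
time_s: 4.35
position: [0.5254, -0.178, 0.0984]
tool_rot: [[-0.989, 0.149, 0.002], [0.149, 0.989, -0.003], [-0.003, -0.002, -1.0]]
ft_force: [0.6, -0.7, -2.0]
grip_width: 0.0181
```

```bash
python3 - <<'E'
from h import *
snap('side','s3')
crop('s3',190,180,330,300,5,'s3a')
E
```

```text
s3 dict_keys(['image', 'intrinsics', 'world_from_camera'])
```

View pics/s3a.png

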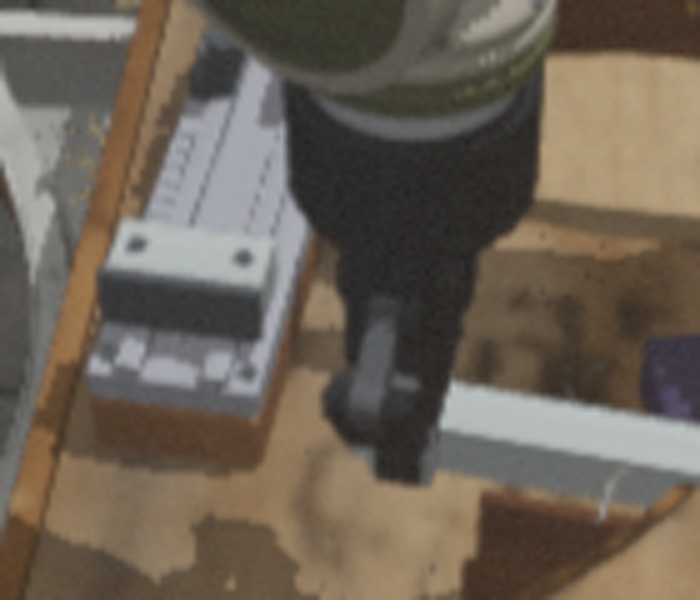

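Call:
apply_moves([
  {"tx":-10,"ty":0,"tz":25,"rx":0,"ry":0,"rz":0,"jaw":-1},
  {"tx":-25,"ty":0,"tz":50,"rx":0,"ry":0,"rz":0,"jaw":-1},
  {"tx":-45,"ty":0,"tz":75,"rx":0,"ry":0,"rz":-0.08,"jaw":-1},
  {"tx":-65,"ty":2,"tz":90,"rx":0,"ry":0,"rz":-0.2,"jaw":-1},
  {"tx":-76,"ty":4,"tz":90,"rx":0,"ry":0,"rz":-0.33,"jaw":-1},
  {"tx":-76,"ty":4,"tz":90,"rx":0,"ry":0,"rz":-0.47,"jaw":-1},
  {"tx":-76,"ty":4,"tz":90,"rx":0,"ry":0,"rz":-0.61,"jaw":-1},
  {"tx":-76,"ty":4,"tz":90,"rx":0,"ry":0,"rz":-0.75,"jaw":-1},
  {"tx":-76,"ty":4,"tz":90,"rx":0,"ry":0,"rz":-0.89,"jaw":-1},
  {"tx":-76,"ty":4,"tz":90,"rx":0,"ry":0,"rz":-1.03,"jaw":-1},
  {"tx":-76,"ty":4,"tz":90,"rx":0,"ry":0,"rz":-1.17,"jaw":-1},
  {"tx":-76,"ty":4,"tz":90,"rx":0,"ry":0,"rz":-1.3,"jaw":-1},
])

```text
time_s: 5.6
position: [0.4487, -0.1736, 0.1868]
tool_rot: [[-0.115, 0.993, -0.003], [0.993, 0.115, -0.0], [-0.0, -0.003, -1.0]]
ft_force: [-0.1, 0.4, -1.8]
grip_width: 0.0185
```

Call:
apply_moves([
  {"tx":1,"ty":0,"tz":-10,"rx":0,"ry":0,"rz":-0.1,"jaw":-1},
  {"tx":1,"ty":0,"tz":-35,"rx":0,"ry":0,"rz":-0.18,"jaw":-1},
  {"tx":1,"ty":0,"tz":-65,"rx":0,"ry":0,"rz":-0.208,"jaw":-1},
  {"tx":1,"ty":0,"tz":-95,"rx":0,"ry":0,"rz":-0.208,"jaw":-1},
  {"tx":1,"ty":0,"tz":-125,"rx":0,"ry":0,"rz":-0.208,"jaw":-1},
  {"tx":1,"ty":0,"tz":-150,"rx":0,"ry":0,"rz":-0.208,"jaw":-1},
  {"tx":1,"ty":0,"tz":-165,"rx":0,"ry":0,"rz":-0.208,"jaw":-1},
  {"tx":1,"ty":0,"tz":-168,"rx":0,"ry":0,"rz":-0.208,"jaw":-1},
  {"tx":1,"ty":0,"tz":-168,"rx":0,"ry":0,"rz":-0.208,"jaw":-1},
])

```text
time_s: 6.5
position: [0.4495, -0.1735, 0.0184]
tool_rot: [[0.092, 0.996, -0.004], [0.996, -0.092, 0.001], [0.001, -0.004, -1.0]]
ft_force: [0.2, -0.6, -1.0]
grip_width: 0.0185
```

```bash
python3 - <<'E'
from h import *
snap('side','s4')
crop('s4',170,180,310,300,5,'s4a')
E
```

```text
s4 dict_keys(['image', 'intrinsics', 'world_from_camera'])
```

View pics/s4a.png

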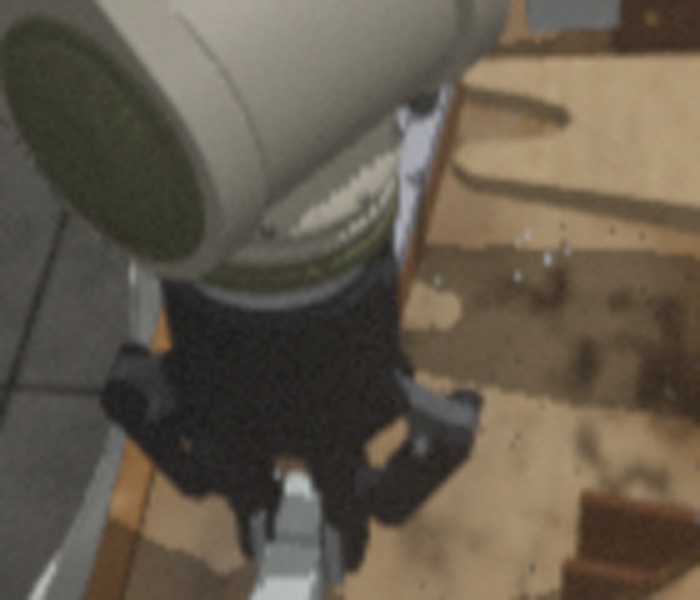

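```bash
cat >> h.py <<'E'
def rayp(fn,u,v,n,d):
    K,T=load(fn); p=np.linalg.solve(K,[u,v,1.]); c=np.array([p[0],-p[1],-p[2]])
    r=T[:3,:3]@c; o=T[:3,3]; n=np.array(n); return o+r*(d-n@o)/(n@r)
E
python3 - <<'E'
from h import *
th=np.radians(-5.3); n=np.array([-np.sin(th),np.cos(th),0]); 
n=np.array([-np.sin(th),np.cos(th),0]); P=np.array([.4495,-.1735,.0184])
for nm,q in dict(Lout=(105,385),Rout=(482,400),Rtop=(450,385),Rbot=(395,520),Lbot=(200,490),Ltop=(130,345),bodyL=(165,300),bodyR=(400,300),tipL=(245,540),tipR=(360,560)).items():
  for off in (-.012,0):
    X=rayp('s4',170+(q[0]+.5)/5-.5,180+(q[1]+.5)/5-.5,n,n@P+off)
    d=X-P; print(nm,off,'lat %.4f z-rel-TCP %.4f'%(d@[np.cos(th),np.sin(th),0],d[2]))
E
```

```text
Lout -0.012 lat -0.0603 z-rel-TCP 0.1026
Lout 0 lat -0.0661 z-rel-TCP 0.0873
Rout -0.012 lat 0.0687 z-rel-TCP 0.1216
Rout 0 lat 0.0665 z-rel-TCP 0.1068
Rtop -0.012 lat 0.0582 z-rel-TCP 0.1269
Rtop 0 lat 0.0557 z-rel-TCP 0.1123
Rbot -0.012 lat 0.0377 z-rel-TCP 0.0498
Rbot 0 lat 0.0346 z-rel-TCP 0.0330
Lbot -0.012 lat -0.0324 z-rel-TCP 0.0511
Lbot 0 lat -0.0374 z-rel-TCP 0.0344
Ltop -0.012 lat -0.0489 z-rel-TCP 0.1253
Ltop 0 lat -0.0543 z-rel-TCP 0.1106
bodyL -0.012 lat -0.0343 z-rel-TCP 0.1500
bodyL 0 lat -0.0393 z-rel-TCP 0.1360
bodyR -0.012 lat 0.0428 z-rel-TCP 0.1648
bodyR 0 lat 0.0399 z-rel-TCP 0.1512
tipL -0.012 lat -0.0182 z-rel-TCP 0.0249
tipL 0 lat -0.0228 z-rel-TCP 0.0074
tipR -0.012 lat 0.0240 z-rel-TCP 0.0228
tipR 0 lat 0.0206 z-rel-TCP 0.0053
```

Call:
apply_moves([
  {"tx":0,"ty":0,"tz":-8,"rx":0,"ry":0,"rz":0,"jaw":-1},
  {"tx":0,"ty":0,"tz":-14,"rx":0,"ry":0,"rz":0,"jaw":-1},
  {"tx":0,"ty":0,"tz":-16,"rx":0,"ry":0,"rz":0,"jaw":-1},
  {"tx":0,"ty":0,"tz":-17,"rx":0,"ry":0,"rz":0,"jaw":-1},
  {"tx":0,"ty":0,"tz":-17,"rx":0,"ry":0,"rz":0,"jaw":-1},
])

```text
time_s: 7.05
position: [0.4499, -0.1737, 0.002]
tool_rot: [[0.092, 0.996, -0.003], [0.996, -0.092, 0.0], [-0.0, -0.003, -1.0]]
ft_force: [1.0, 0.0, -2.0]
grip_width: 0.0182
```

Call:
apply_moves([
  {"tx":0,"ty":0,"tz":-1,"rx":0,"ry":0,"rz":0,"jaw":-1},
  {"tx":0,"ty":0,"tz":-2,"rx":0,"ry":0,"rz":0,"jaw":-1},
  {"tx":0,"ty":0,"tz":-2,"rx":0,"ry":0,"rz":0,"jaw":-1},
])

```text
time_s: 7.35
position: [0.45, -0.1737, 0.0004]
tool_rot: [[0.092, 0.996, -0.002], [0.996, -0.092, -0.0], [-0.0, -0.002, -1.0]]
ft_force: [-1.3, 1.3, 4.0]
grip_width: 0.0185
```

Call:
apply_moves([
  {"tx":0,"ty":0,"tz":-1,"rx":0,"ry":0,"rz":0,"jaw":-1},
  {"tx":0,"ty":0,"tz":-1,"rx":0,"ry":0,"rz":0,"jaw":-1},
])

```text
time_s: 7.55
position: [0.45, -0.1737, 0.0004]
tool_rot: [[0.092, 0.996, -0.002], [0.996, -0.092, -0.001], [-0.001, -0.002, -1.0]]
ft_force: [-3.7, 1.9, 12.7]
grip_width: 0.0183
```

```bash
python3 - <<'E'
from h import *
o=env.observe(); print(o['position'],o['ft_force'],o['wrist_torque'])
snap('side','s5')
crop('s5',170,190,330,320,5,'s5a')
E
```

```text
[ 0.45   -0.1737  0.0004] [-3.7073  1.9012 12.6744] [0.3733 0.5396 0.0332]
s5 dict_keys(['image', 'intrinsics', 'world_from_camera'])
```

View pics/s5a.png

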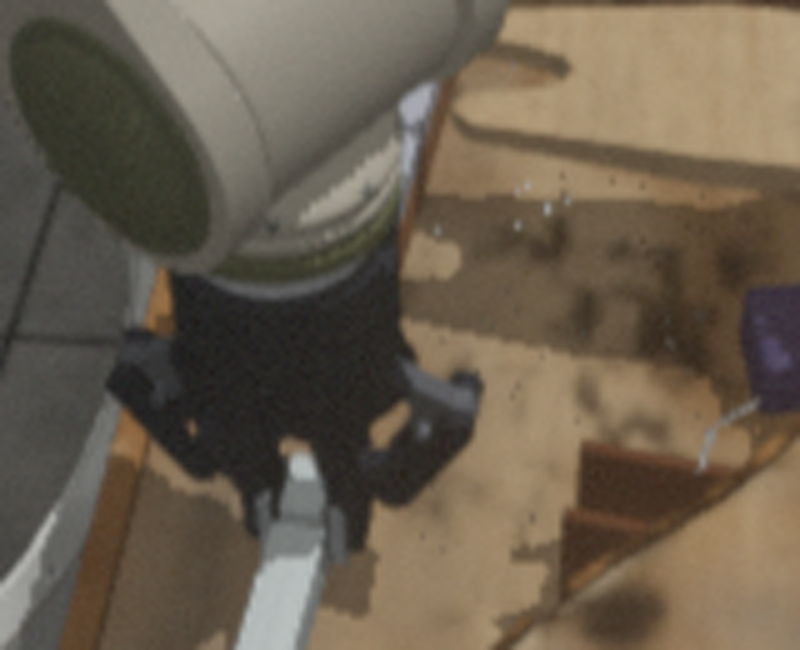

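Call:
apply_moves([
  {"tx":0,"ty":0,"tz":0,"rx":0,"ry":0,"rz":0,"jaw":-0.5},
  {"tx":0,"ty":0,"tz":1,"rx":0,"ry":0,"rz":0,"jaw":-0.2},
  {"tx":0,"ty":0,"tz":2,"rx":0,"ry":0,"rz":0,"jaw":0},
  {"tx":0,"ty":0,"tz":2,"rx":0,"ry":0,"rz":0,"jaw":0},
  {"tx":0,"ty":0,"tz":25,"rx":0,"ry":0,"rz":0,"jaw":0},
  {"tx":0,"ty":0,"tz":60,"rx":0,"ry":0,"rz":0,"jaw":0},
  {"tx":-15,"ty":40,"tz":100,"rx":0,"ry":0,"rz":0,"jaw":0},
  {"tx":-30,"ty":80,"tz":130,"rx":0,"ry":0,"rz":0,"jaw":0},
  {"tx":-50,"ty":130,"tz":150,"rx":0,"ry":0,"rz":0,"jaw":0},
  {"tx":-70,"ty":180,"tz":150,"rx":0,"ry":0,"rz":0,"jaw":0},
  {"tx":-90,"ty":230,"tz":150,"rx":0,"ry":0,"rz":0,"jaw":0},
  {"tx":-90,"ty":270,"tz":150,"rx":0,"ry":0,"rz":0,"jaw":0},
])

```text
time_s: 8.8
position: [0.3603, 0.0845, 0.1506]
tool_rot: [[0.093, 0.996, -0.001], [0.996, -0.093, -0.001], [-0.001, -0.001, -1.0]]
ft_force: [0.5, -0.6, -0.5]
grip_width: 0.043
```

```bash
python3 - <<'E'
from h import *
snap('top','t6');snap('side','s6')
crop('t6',300,190,400,290,7,'t6a'); crop('s6',160,180,320,310,5,'s6a')
E
```

```text
t6 dict_keys(['image', 'intrinsics', 'world_from_camera'])
s6 dict_keys(['image', 'intrinsics', 'world_from_camera'])
```

View pics/t6a.png

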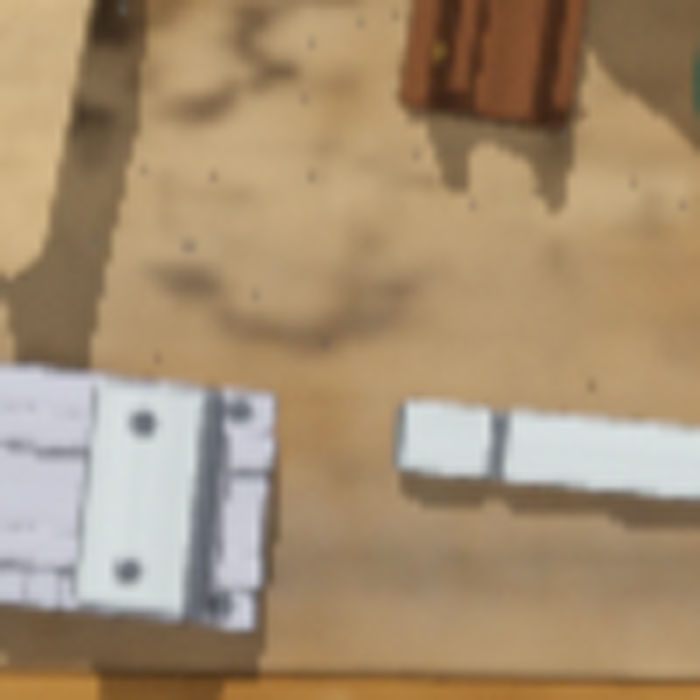

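View pics/s6a.png

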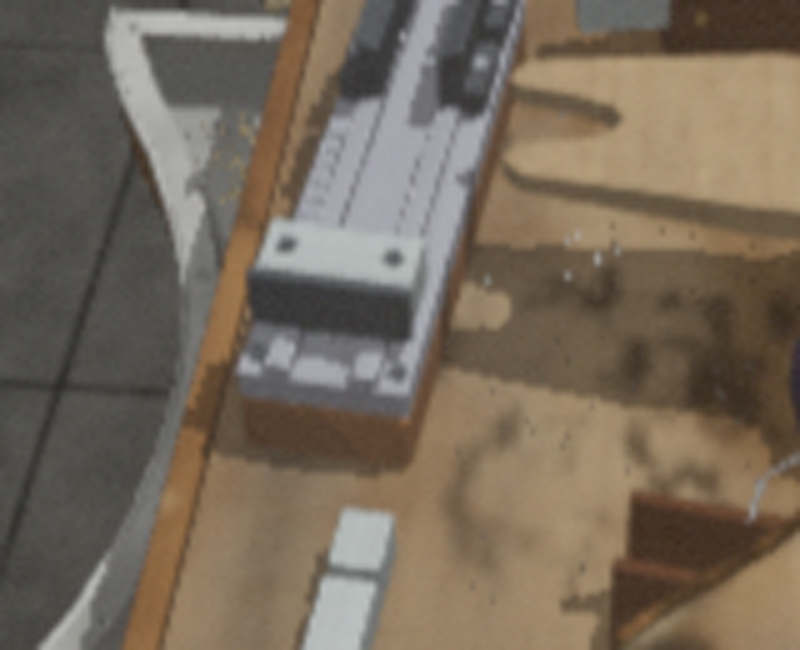

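```bash
python3 - <<'E'
from h import *
C=lambda u,v,z: ray('t6',300+(u+.5)/7-.5,190+(v+.5)/7-.5,z)
for q in [(407,402),(401,470),(493,412),(488,480),(508,412),(502,482),(690,430),(690,498)]: print(q,C(*q,.024))
for q in [(285,120),(275,90),(305,120)]: pass
for q in [(285,232),(312,180),(270,180),(270,210)]: print('pin',q,ray('t6',*q,.11))
E
python3 - <<'E'
import sys; sys.path.insert(0,'.')
from h import *
crop('t6',380,220,480,260,8,'t6b'); crop('t6',255,140,335,240,6,'t6c')
E
```

```text
(407, 402) [ 0.4609 -0.1553  0.024 ]
(401, 470) [ 0.4408 -0.1535  0.024 ]
(493, 412) [ 0.4583 -0.1805  0.024 ]
(488, 480) [ 0.4383 -0.179   0.024 ]
(508, 412) [ 0.4583 -0.185   0.024 ]
(502, 482) [ 0.4377 -0.1831  0.024 ]
(690, 430) [ 0.4537 -0.2383  0.024 ]
(690, 498) [ 0.4338 -0.2381  0.024 ]
pin (285, 232) [ 0.4854 -0.0056  0.11  ]
pin (312, 180) [ 0.5865 -0.0566  0.11  ]
pin (270, 180) [0.5858 0.0246 0.11  ]
pin (270, 210) [0.5274 0.0238 0.11  ]
```

View pics/t6b.png

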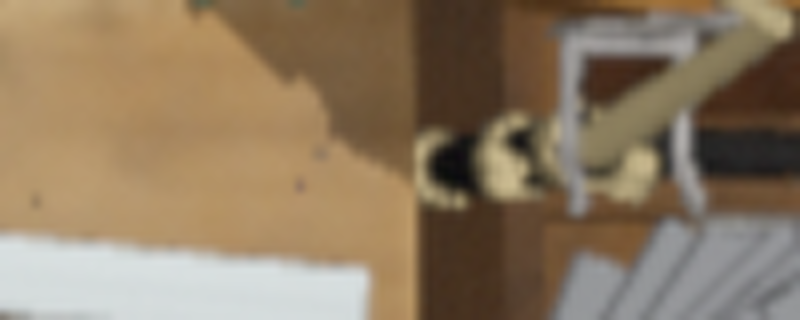

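View pics/t6c.png

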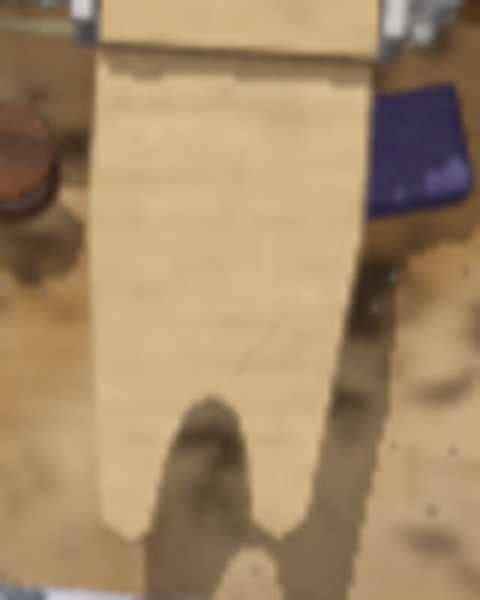

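Call:
apply_moves([
  {"tx":11,"ty":-45,"tz":0,"rx":0,"ry":0,"rz":0,"jaw":0},
  {"tx":23,"ty":-90,"tz":0,"rx":0,"ry":0,"rz":0,"jaw":0},
  {"tx":35,"ty":-135,"tz":0,"rx":0,"ry":0,"rz":0,"jaw":0},
  {"tx":47,"ty":-180,"tz":0,"rx":0,"ry":0,"rz":0,"jaw":0},
  {"tx":58,"ty":-225,"tz":0,"rx":0,"ry":0,"rz":0,"jaw":0},
  {"tx":70,"ty":-270,"tz":-20,"rx":0,"ry":0,"rz":0,"jaw":0},
  {"tx":80,"ty":-305,"tz":-40,"rx":0,"ry":0,"rz":0,"jaw":0},
  {"tx":83,"ty":-320,"tz":-65,"rx":0,"ry":0,"rz":0,"jaw":0},
  {"tx":83,"ty":-320,"tz":-90,"rx":0,"ry":0,"rz":0,"jaw":0},
  {"tx":83,"ty":-320,"tz":-102,"rx":0,"ry":0,"rz":0,"jaw":0},
  {"tx":83,"ty":-320,"tz":-102,"rx":0,"ry":0,"rz":0,"jaw":0},
])

```text
time_s: 10.0
position: [0.4418, -0.2324, 0.0468]
tool_rot: [[0.085, 0.996, -0.005], [0.996, -0.085, 0.003], [0.002, -0.005, -1.0]]
ft_force: [-1.5, -0.1, -0.2]
grip_width: 0.0429
```

Call:
apply_moves([
  {"tx":2,"ty":-3,"tz":-15,"rx":0,"ry":0,"rz":-0.004,"jaw":0},
  {"tx":2,"ty":-3,"tz":-28,"rx":0,"ry":0,"rz":-0.004,"jaw":0},
  {"tx":2,"ty":-3,"tz":-33,"rx":0,"ry":0,"rz":-0.004,"jaw":0},
  {"tx":2,"ty":-3,"tz":-35,"rx":0,"ry":0,"rz":-0.004,"jaw":0},
  {"tx":2,"ty":-3,"tz":-35,"rx":0,"ry":0,"rz":-0.004,"jaw":0},
])

```text
time_s: 10.5
position: [0.4439, -0.2357, 0.0122]
tool_rot: [[0.089, 0.996, -0.004], [0.996, -0.089, 0.002], [0.002, -0.005, -1.0]]
ft_force: [0.7, -0.2, -0.4]
grip_width: 0.0426
```

Call:
apply_moves([
  {"tx":0,"ty":0,"tz":-1,"rx":0,"ry":0,"rz":0,"jaw":-0.3},
  {"tx":0,"ty":0,"tz":-1,"rx":0,"ry":0,"rz":0,"jaw":-0.6},
  {"tx":0,"ty":0,"tz":-1,"rx":0,"ry":0,"rz":0,"jaw":-1},
  {"tx":0,"ty":0,"tz":-1,"rx":0,"ry":0,"rz":0,"jaw":-1},
  {"tx":0,"ty":0,"tz":-1,"rx":0,"ry":0,"rz":0,"jaw":-1},
], grip_force=60)

```text
time_s: 11.0
position: [0.4442, -0.2359, 0.0121]
tool_rot: [[0.089, 0.996, -0.004], [0.996, -0.089, 0.001], [0.001, -0.004, -1.0]]
ft_force: [-1.4, -0.0, 6.1]
grip_width: 0.0181
```

Call:
apply_moves([
  {"tx":0,"ty":0,"tz":15,"rx":0,"ry":0,"rz":0,"jaw":-1},
  {"tx":0,"ty":0,"tz":45,"rx":0,"ry":0,"rz":0,"jaw":-1},
  {"tx":0,"ty":0,"tz":85,"rx":0,"ry":0,"rz":0,"jaw":-1},
  {"tx":0,"ty":0,"tz":125,"rx":0,"ry":0,"rz":0,"jaw":-1},
  {"tx":0,"ty":20,"tz":150,"rx":0,"ry":0,"rz":0,"jaw":-1},
  {"tx":-1,"ty":60,"tz":150,"rx":0,"ry":0,"rz":0,"jaw":-1},
  {"tx":-2,"ty":105,"tz":150,"rx":0,"ry":0,"rz":0,"jaw":-1},
  {"tx":-3,"ty":150,"tz":150,"rx":0,"ry":0,"rz":0,"jaw":-1},
  {"tx":-3,"ty":195,"tz":150,"rx":0,"ry":0,"rz":0,"jaw":-1},
  {"tx":-4,"ty":230,"tz":140,"rx":0,"ry":0,"rz":0,"jaw":-1},
  {"tx":-4,"ty":250,"tz":125,"rx":0,"ry":0,"rz":0,"jaw":-1},
  {"tx":-4,"ty":251,"tz":110,"rx":0,"ry":0,"rz":0,"jaw":-1},
])

```text
time_s: 12.2
position: [0.4396, 0.0174, 0.1219]
tool_rot: [[0.085, 0.996, -0.003], [0.996, -0.085, 0.001], [0.001, -0.003, -1.0]]
ft_force: [-0.1, -0.2, -2.2]
grip_width: 0.018
```

Call:
apply_moves([
  {"tx":0,"ty":0,"tz":-10,"rx":0,"ry":0,"rz":0,"jaw":-1},
  {"tx":0,"ty":0,"tz":-10,"rx":0,"ry":0,"rz":0,"jaw":-1},
])

```text
time_s: 12.4
position: [0.4388, 0.0179, 0.1111]
tool_rot: [[0.085, 0.996, -0.006], [0.996, -0.085, 0.002], [0.002, -0.006, -1.0]]
ft_force: [0.0, 0.3, -2.4]
grip_width: 0.0183
```

```bash
python3 - <<'E'
from h import *
snap('top','t7');snap('side','s7')
crop('t7',200,160,340,280,5,'t7a'); crop('s7',170,130,310,260,5,'s7a')
E
```

```text
t7 dict_keys(['image', 'intrinsics', 'world_from_camera'])
s7 dict_keys(['image', 'intrinsics', 'world_from_camera'])
```

View pics/t7a.png

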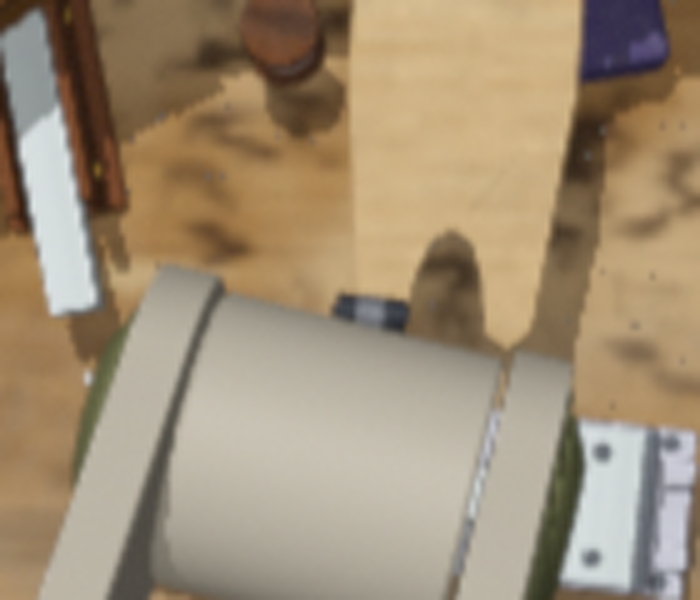

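View pics/s7a.png

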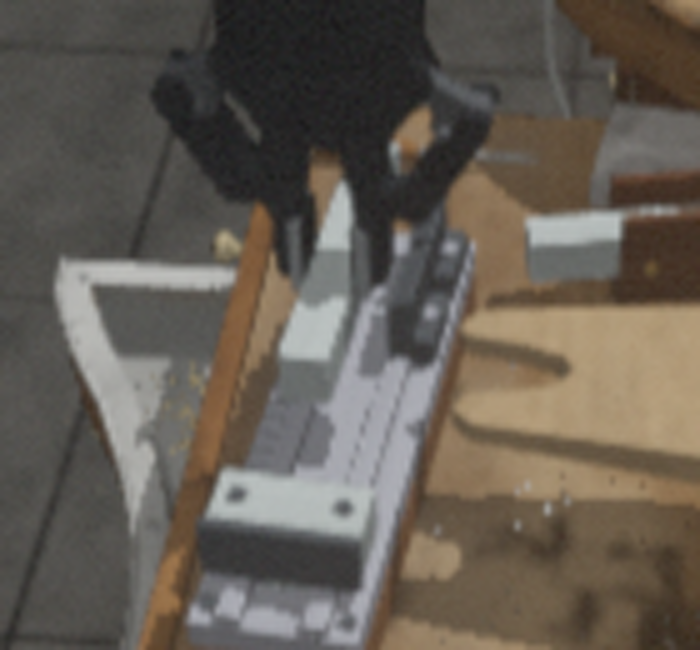

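```bash
python3 - <<'E'
from h import *
crop('s7',220,175,260,215,16,'s7b')
E
```

```text
(no output)
```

View pics/s7b.png

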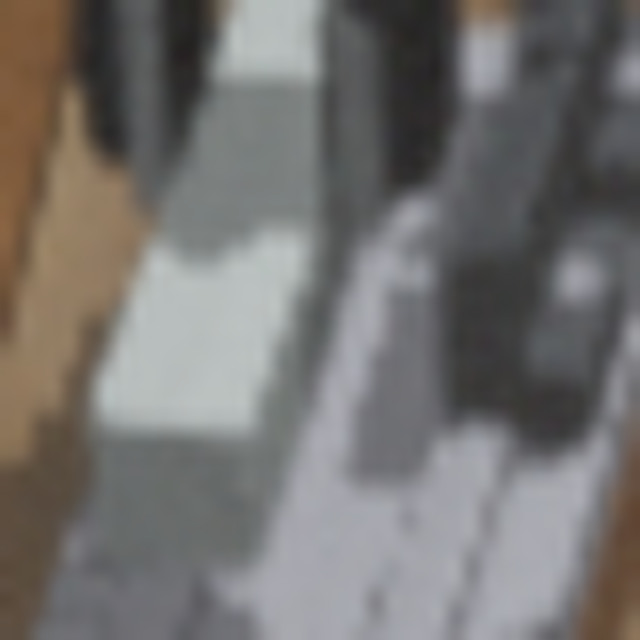

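```bash
python3 - <<'E'
from fit import *
T=np.array([.4388,.0179,.0]); yv=np.array([.0855,.996,0]); xv=np.array([.996,-.0855,0])
e=np.array([-.09,.96])
tail=T-57.5e-3*yv+[0,0,.123]
for s in (-10e-3,10e-3): print('pred bar',proj('s7',tail+s*xv)+e*0)
print('obs',px(220,175,16,93,428),px(220,175,16,250,435))
# check calibration with bar-on-bench s6: predicted notch-end corners from TCP
E=np.array([.45,-.1737,0])+20.9e-3*np.array([.092,.996,0])+[0,0,.024]
for s in (-10e-3,10e-3): print('pred end s6',proj('s6',E+s*np.array([.996,-.092,0])), 't6',proj('t6',E+s*np.array([.996,-.092,0])))
print('obs s6',px(160,180,5,342,509),px(160,180,5,395,515),'t6',px(300,190,7,401,470),px(300,190,7,407,402))
E
```

```text
pred bar [224.6507 200.427 ]
pred bar [234.8549 201.6261]
obs [225.3438 201.2812] [235.1562 201.7188]
pred end s6 [228.4017 280.2396] t6 [356.1292 256.1614]
pred end s6 [238.7806 281.7113] t6 [357.0108 246.51  ]
obs s6 [228.  281.4] [238.6 282.6] t6 [356.8571 256.7143] [357.7143 247.    ]
```

```bash
python3 - <<'E'
import fit
from fit import *
fit.O=[o for o in O if not isinstance(o[1][1],str)]+[('t0',(-12.5,-42,83),px(210,225,10,508,358)),('t0',(12.5,-42,83),px(210,225,10,523,233)),('t0',(-12.5,0,83),px(210,225,10,298,340)),('t0',(-12.5,42,83),px(210,225,10,84,317))]
o0=np.array([.7,.5,.1,.75])
def res2(p):
    p=np.r_[p[:3],12,p[3:]]
    return np.concatenate([fit.proj(f,W(p,m))+(p[4:6] if f=='t0' else p[6:8])-q for f,m,q in fit.O]+[(p[4:8]-o0)/.4])
r=least_squares(res2,[.446,.083,-.095,0,0,0,0],x_scale=[.01,.01,.01,1,1,1,1]);print(r.x,np.degrees(r.x[2]));print(r.fun[:-4].reshape(-1,2))
E
```

```text
[ 0.4474  0.0848 -0.0907  0.7694  0.4534  0.0351  0.6839] -5.1956520488153854
[[-0.9275  0.349 ]
 [-1.0685  0.2387]
 [ 1.0984  0.177 ]
 [ 1.1719 -0.2568]
 [-0.3531  0.8519]
 [ 0.0995 -0.0583]
 [ 0.659  -0.3802]
 [-0.084   0.1997]
 [-0.2177 -0.0112]
 [-0.3187 -0.2374]
 [-0.0875 -0.1675]]
```

Call:
apply_moves([
  {"tx":1,"ty":-1,"tz":-5,"rx":0,"ry":-0.004,"rz":-0.005,"jaw":-1},
  {"tx":2.3,"ty":-1.8,"tz":-10,"rx":0,"ry":-0.004,"rz":-0.005,"jaw":-1},
  {"tx":2.3,"ty":-1.8,"tz":-12,"rx":0,"ry":-0.004,"rz":-0.005,"jaw":-1},
  {"tx":2.3,"ty":-1.8,"tz":-12,"rx":0,"ry":-0.004,"rz":-0.005,"jaw":-1},
])

```text
time_s: 12.9
position: [0.4419, 0.0154, 0.1]
tool_rot: [[0.091, 0.996, 0.0], [0.996, -0.091, 0.002], [0.002, 0.0, -1.0]]
ft_force: [1.2, -0.8, -1.6]
grip_width: 0.0183
```

Call:
apply_moves([
  {"tx":-0.7,"ty":0.6,"tz":-6,"rx":0,"ry":0,"rz":0,"jaw":-1},
  {"tx":-0.7,"ty":0.6,"tz":-12,"rx":0,"ry":0,"rz":0,"jaw":-1},
  {"tx":-0.7,"ty":0.6,"tz":-18,"rx":0,"ry":0,"rz":0,"jaw":-1},
  {"tx":-0.7,"ty":0.6,"tz":-24,"rx":0,"ry":0,"rz":0,"jaw":-1},
  {"tx":-0.7,"ty":0.6,"tz":-26,"rx":0,"ry":0,"rz":0,"jaw":-1},
])

```text
time_s: 13.4
position: [0.4409, 0.0161, 0.0732]
tool_rot: [[0.091, 0.996, -0.001], [0.996, -0.091, 0.002], [0.002, -0.001, -1.0]]
ft_force: [-0.8, 0.2, -1.0]
grip_width: 0.0182
```

```bash
python3 - <<'E'
from h import *
snap('side','s8')
crop('s8',200,150,270,220,10,'s8a')
E
```

```text
s8 dict_keys(['image', 'intrinsics', 'world_from_camera'])
```

View pics/s8a.png

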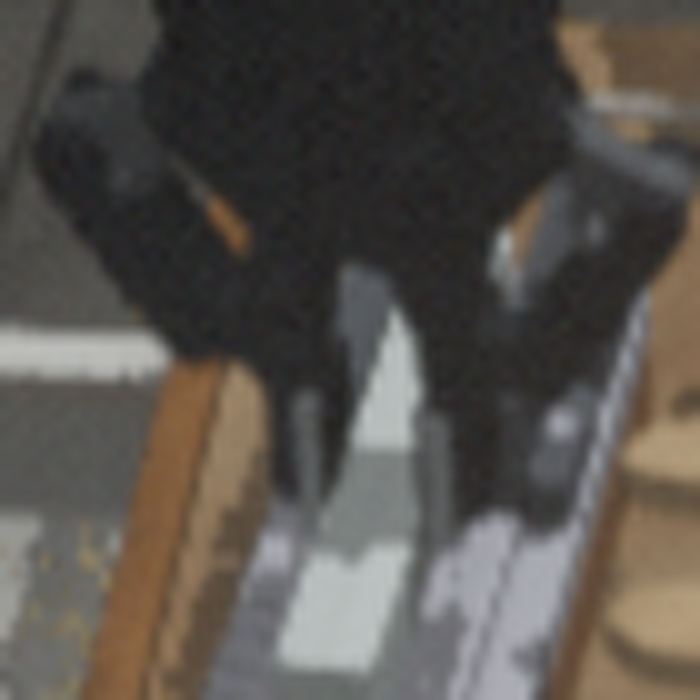

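Call:
apply_moves([
  {"tx":0.2,"ty":0,"tz":-5,"rx":0,"ry":0,"rz":0,"jaw":-1},
  {"tx":0.2,"ty":0,"tz":-10,"rx":0,"ry":0,"rz":0,"jaw":-1},
  {"tx":0.2,"ty":0,"tz":-13,"rx":0,"ry":0,"rz":0,"jaw":-1},
  {"tx":0.2,"ty":0,"tz":-15,"rx":0,"ry":0,"rz":0,"jaw":-1},
  {"tx":0.2,"ty":0,"tz":-15,"rx":0,"ry":0,"rz":0,"jaw":-1},
])

```text
time_s: 13.95
position: [0.4411, 0.0161, 0.058]
tool_rot: [[0.091, 0.996, -0.001], [0.996, -0.091, 0.002], [0.002, -0.001, -1.0]]
ft_force: [0.3, -0.2, -1.1]
grip_width: 0.0184
```

Call:
apply_moves([
  {"tx":0,"ty":0,"tz":-1,"rx":0,"ry":0,"rz":0,"jaw":-1},
  {"tx":0,"ty":0,"tz":-1.5,"rx":0,"ry":0,"rz":0,"jaw":-1},
  {"tx":0,"ty":0,"tz":-1.5,"rx":0,"ry":0,"rz":0,"jaw":-1},
])

```text
time_s: 14.25
position: [0.4412, 0.0161, 0.057]
tool_rot: [[0.091, 0.996, -0.0], [0.996, -0.091, 0.002], [0.002, -0.0, -1.0]]
ft_force: [-1.7, -0.1, 4.9]
grip_width: 0.0184
```

```bash
python3 - <<'E'
from h import *
snap('side','s9')
crop('s9',200,150,280,230,9,'s9a')
E
```

```text
s9 dict_keys(['image', 'intrinsics', 'world_from_camera'])
```

View pics/s9a.png

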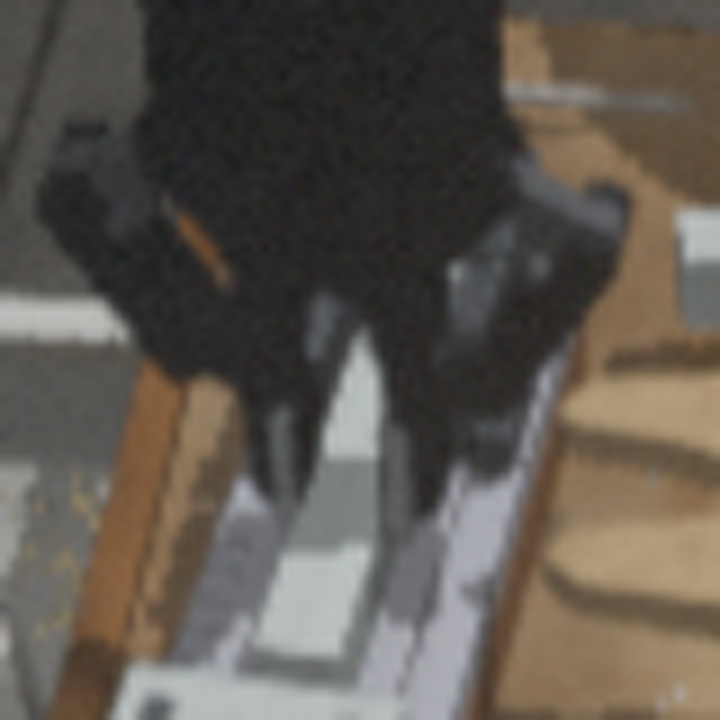

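Call:
apply_moves([
  {"tx":0,"ty":0,"tz":0,"rx":0,"ry":0,"rz":0,"jaw":-0.5},
  {"tx":0,"ty":0,"tz":0,"rx":0,"ry":0,"rz":0,"jaw":-0.35},
  {"tx":0,"ty":0,"tz":0,"rx":0,"ry":0,"rz":0,"jaw":-0.35},
  {"tx":0,"ty":0,"tz":0,"rx":0,"ry":0,"rz":0,"jaw":-0.35},
  {"tx":0,"ty":0,"tz":5,"rx":0,"ry":0,"rz":0,"jaw":-0.35},
  {"tx":0,"ty":0,"tz":15,"rx":0,"ry":0,"rz":0,"jaw":-0.35},
  {"tx":0,"ty":0,"tz":35,"rx":0,"ry":0,"rz":0,"jaw":-0.35},
])

```text
time_s: 15.0
position: [0.4407, 0.0162, 0.0923]
tool_rot: [[0.091, 0.996, -0.002], [0.996, -0.091, 0.002], [0.002, -0.002, -1.0]]
ft_force: [0.2, 0.6, 0.9]
grip_width: 0.0279
```

Call:
apply_moves([
  {"tx":0,"ty":0,"tz":40,"rx":0,"ry":0,"rz":0,"jaw":-0.35},
  {"tx":0,"ty":-20,"tz":75,"rx":0,"ry":0,"rz":0,"jaw":-0.6},
  {"tx":-5,"ty":-60,"tz":80,"rx":0,"ry":0,"rz":0,"jaw":-1},
  {"tx":-10,"ty":-105,"tz":80,"rx":0,"ry":0,"rz":0,"jaw":-1},
  {"tx":-15,"ty":-150,"tz":80,"rx":0,"ry":0,"rz":0,"jaw":-1},
  {"tx":-20,"ty":-195,"tz":80,"rx":0,"ry":0,"rz":0,"jaw":-1},
  {"tx":-25,"ty":-240,"tz":80,"rx":0,"ry":0,"rz":0,"jaw":-1},
  {"tx":-30,"ty":-275,"tz":80,"rx":0,"ry":0,"rz":0,"jaw":-1},
  {"tx":-30,"ty":-285,"tz":80,"rx":0,"ry":0,"rz":0,"jaw":-1},
])

```text
time_s: 15.9
position: [0.4101, -0.2719, 0.173]
tool_rot: [[0.094, 0.996, -0.002], [0.996, -0.094, 0.001], [0.001, -0.002, -1.0]]
ft_force: [0.5, 1.2, 0.5]
grip_width: 0.0001
```

```bash
python3 - <<'E'
from h import *
snap('top','t10');snap('side','s10')
crop('t10',205,220,345,285,5.7,'t10a'); crop('s10',180,150,280,260,6,'s10a')
E
```

```text
t10 dict_keys(['image', 'intrinsics', 'world_from_camera'])
s10 dict_keys(['image', 'intrinsics', 'world_from_camera'])
```

View pics/t10a.png

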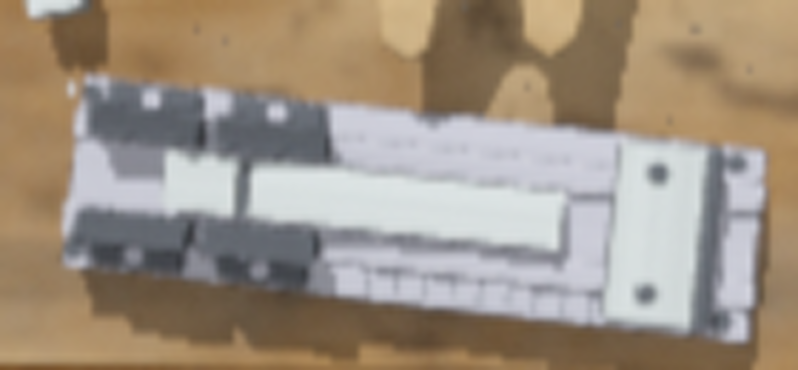

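View pics/s10a.png

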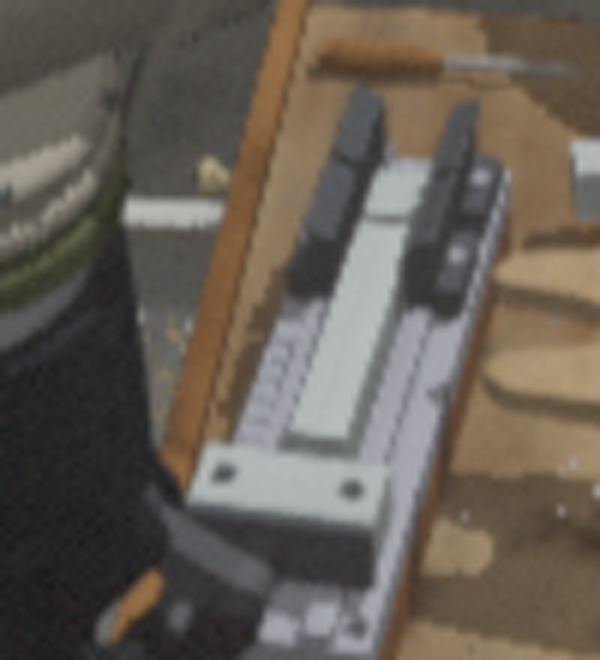

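Call:
apply_moves([
  {"tx":7,"ty":45,"tz":-30,"rx":0,"ry":0,"rz":0.003,"jaw":-1},
  {"tx":14,"ty":90,"tz":-60,"rx":0,"ry":0,"rz":0.003,"jaw":-1},
  {"tx":16,"ty":115,"tz":-95,"rx":0,"ry":0,"rz":0.003,"jaw":-1},
  {"tx":16,"ty":120,"tz":-130,"rx":0,"ry":0,"rz":0.003,"jaw":-1},
  {"tx":16,"ty":120,"tz":-142,"rx":0,"ry":0,"rz":0.003,"jaw":-1},
  {"tx":16,"ty":120,"tz":-142,"rx":0,"ry":0,"rz":0.003,"jaw":-1},
  {"tx":16,"ty":120,"tz":-142,"rx":0,"ry":0,"rz":0.003,"jaw":-1},
])

```text
time_s: 16.7
position: [0.4269, -0.1491, 0.0315]
tool_rot: [[0.089, 0.996, -0.001], [0.996, -0.089, 0.002], [0.001, -0.002, -1.0]]
ft_force: [0.9, 0.6, -0.5]
grip_width: -0.0002
```

```bash
python3 - <<'E'
from h import *
snap('side','s11')
crop('s11',170,180,290,290,6,'s11a')
E
```

```text
s11 dict_keys(['image', 'intrinsics', 'world_from_camera'])
```

View pics/s11a.png

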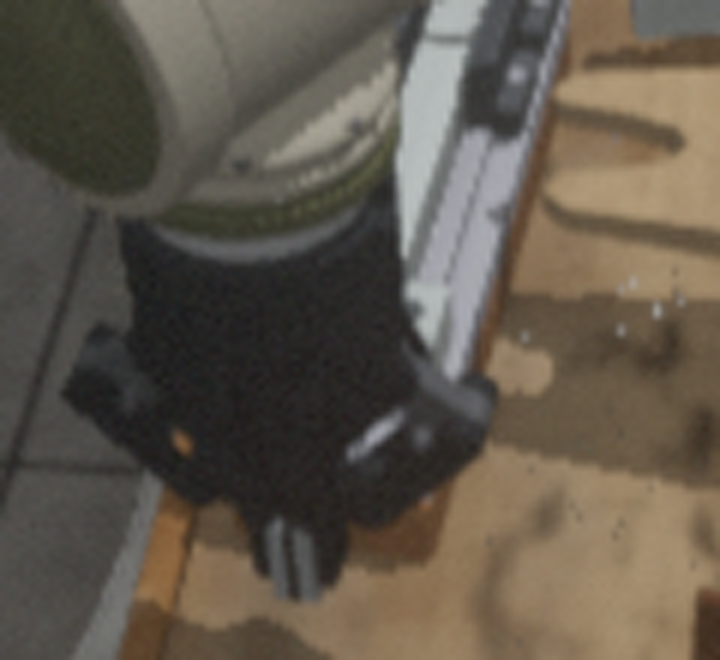

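Call:
apply_moves([
  {"tx":0.5,"ty":6,"tz":0,"rx":0,"ry":0,"rz":0,"jaw":-1},
  {"tx":1,"ty":12,"tz":0,"rx":0,"ry":0,"rz":0,"jaw":-1},
  {"tx":1.6,"ty":18,"tz":0,"rx":0,"ry":0,"rz":0,"jaw":-1},
  {"tx":1.8,"ty":20,"tz":0,"rx":0,"ry":0,"rz":0,"jaw":-1},
  {"tx":1.9,"ty":21,"tz":0,"rx":0,"ry":0,"rz":0,"jaw":-1},
  {"tx":1.9,"ty":21,"tz":0,"rx":0,"ry":0,"rz":0,"jaw":-1},
])

```text
time_s: 17.35
position: [0.429, -0.1284, 0.0318]
tool_rot: [[0.089, 0.996, -0.0], [0.996, -0.089, 0.001], [0.001, -0.001, -1.0]]
ft_force: [-0.0, 0.1, -0.3]
grip_width: 0.0
```

Call:
apply_moves([
  {"tx":0.1,"ty":1,"tz":0,"rx":0,"ry":0,"rz":0,"jaw":-1},
  {"tx":0.2,"ty":2,"tz":0,"rx":0,"ry":0,"rz":0,"jaw":-1},
  {"tx":0.2,"ty":2,"tz":0,"rx":0,"ry":0,"rz":0,"jaw":-1},
])

```text
time_s: 17.65
position: [0.4292, -0.1264, 0.0318]
tool_rot: [[0.089, 0.996, -0.001], [0.996, -0.089, 0.001], [0.001, -0.001, -1.0]]
ft_force: [-0.1, -0.7, 0.6]
grip_width: 0.0001
```

Call:
apply_moves([
  {"tx":0.1,"ty":1,"tz":0,"rx":0,"ry":0,"rz":0,"jaw":-1},
  {"tx":0.1,"ty":1,"tz":0,"rx":0,"ry":0,"rz":0,"jaw":-1},
])

```text
time_s: 17.85
position: [0.4293, -0.1253, 0.0318]
tool_rot: [[0.089, 0.996, -0.001], [0.996, -0.089, 0.001], [0.001, -0.001, -1.0]]
ft_force: [1.2, -1.0, 0.4]
grip_width: -0.0
```

Call:
apply_moves([
  {"tx":0.1,"ty":1,"tz":0,"rx":0,"ry":0,"rz":0,"jaw":-1},
  {"tx":0.1,"ty":1,"tz":0,"rx":0,"ry":0,"rz":0,"jaw":-1},
])

```text
time_s: 18.05
position: [0.4293, -0.1242, 0.0318]
tool_rot: [[0.089, 0.996, -0.001], [0.996, -0.089, 0.001], [0.001, -0.001, -1.0]]
ft_force: [0.4, -0.5, -0.5]
grip_width: -0.0004
```

Call:
apply_moves([
  {"tx":0.1,"ty":1,"tz":0,"rx":0,"ry":0,"rz":0,"jaw":-1},
  {"tx":0.1,"ty":1,"tz":0,"rx":0,"ry":0,"rz":0,"jaw":-1},
])

```text
time_s: 18.25
position: [0.4294, -0.1231, 0.0318]
tool_rot: [[0.089, 0.996, -0.001], [0.996, -0.089, 0.001], [0.001, -0.001, -1.0]]
ft_force: [-0.1, 0.2, -0.1]
grip_width: 0.0001
```

Call:
apply_moves([
  {"tx":0,"ty":0.6,"tz":0,"rx":0,"ry":0,"rz":0,"jaw":-1},
  {"tx":0,"ty":0.6,"tz":0,"rx":0,"ry":0,"rz":0,"jaw":-1},
])

```text
time_s: 18.45
position: [0.4295, -0.1229, 0.0318]
tool_rot: [[0.089, 0.996, -0.001], [0.996, -0.089, 0.0], [0.0, -0.001, -1.0]]
ft_force: [-1.4, -3.3, -1.3]
grip_width: -0.0002
```

Call:
apply_moves([
  {"tx":0,"ty":0.5,"tz":0,"rx":0,"ry":0,"rz":0,"jaw":-1},
  {"tx":0,"ty":0.5,"tz":0,"rx":0,"ry":0,"rz":0,"jaw":-1},
])

```text
time_s: 18.65
position: [0.4295, -0.1229, 0.0318]
tool_rot: [[0.089, 0.996, -0.001], [0.996, -0.089, -0.001], [-0.001, -0.001, -1.0]]
ft_force: [-1.9, -5.1, -1.1]
grip_width: 0.0001
```

```bash
python3 -c "
from h import *
o=env.observe();print(o['position'],o['ft_force'])"
```

```text
[ 0.4295 -0.1229  0.0318] [-1.8884 -5.1417 -1.1064]
```

Call:
apply_moves([
  {"tx":-0.3,"ty":-4,"tz":0,"rx":0,"ry":0,"rz":0,"jaw":-1},
  {"tx":-0.8,"ty":-8,"tz":4,"rx":0,"ry":0,"rz":0,"jaw":-1},
  {"tx":-0.8,"ty":-8,"tz":25,"rx":0,"ry":0,"rz":0,"jaw":-1},
  {"tx":-0.8,"ty":-8,"tz":36,"rx":0,"ry":0,"rz":-0.002,"jaw":-1},
  {"tx":0,"ty":3,"tz":36,"rx":0,"ry":0,"rz":-0.002,"jaw":-1},
  {"tx":0.6,"ty":10,"tz":36,"rx":0,"ry":0,"rz":-0.002,"jaw":-1},
  {"tx":1,"ty":14,"tz":36,"rx":0,"ry":0,"rz":-0.002,"jaw":-1},
  {"tx":1,"ty":14,"tz":36,"rx":0,"ry":0,"rz":-0.002,"jaw":-1},
])

```text
time_s: 19.45
position: [0.4302, -0.108, 0.0673]
tool_rot: [[0.089, 0.996, -0.002], [0.996, -0.089, 0.0], [0.0, -0.002, -1.0]]
ft_force: [0.6, -0.1, -0.3]
grip_width: -0.0002
```

```bash
cat >> h.py <<'E'
def stat():
    o=env.observe(); p=o['position']; s=.0907*p[0]+.9959*p[1]
    lat=.9959*(p[0]-.4474)-.0907*(p[1]-.0848)
    print('t',o['time_s'],p,o['ft_force'],'push force %.1f'%-(o['ft_force']@[.0907,.9959,0]),'stop if touching %.2f mm'%((s+.08344)*1e3-8),'lat %.2f mm'%(lat*1e3))
E
python3 -c "
from h import *
stat(); snap('side','s12'); crop('s12',180,150,280,260,6,'s12a')"
```

```text
t 19.45 [ 0.4302 -0.108   0.0673] [ 0.5868 -0.0715 -0.2536] push force 0.0 stop if touching 6.93 mm lat 0.40 mm
s12 dict_keys(['image', 'intrinsics', 'world_from_camera'])
```

View pics/s12a.png

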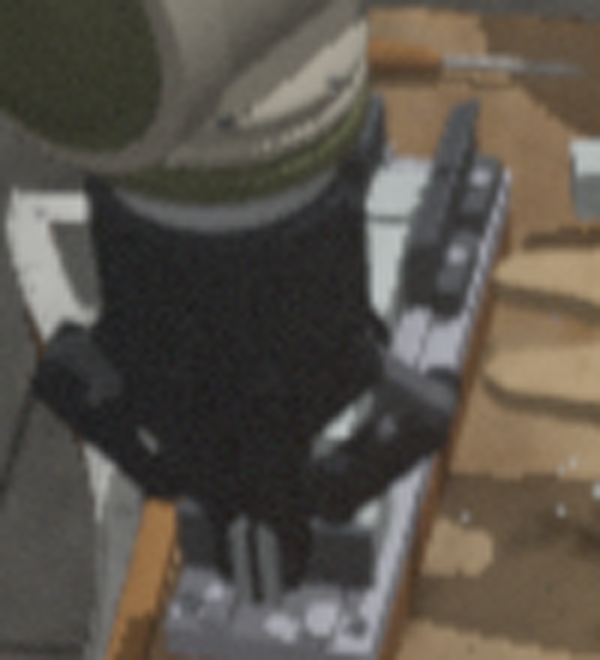

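Call:
apply_moves([
  {"tx":0.2,"ty":2,"tz":0,"rx":0,"ry":0,"rz":0,"jaw":-1},
  {"tx":0.3,"ty":3.5,"tz":0,"rx":0,"ry":0,"rz":0,"jaw":-1},
  {"tx":0.3,"ty":3.5,"tz":0,"rx":0,"ry":0,"rz":0,"jaw":-1},
])

```text
time_s: 19.8
position: [0.4306, -0.1055, 0.0671]
tool_rot: [[0.089, 0.996, -0.002], [0.996, -0.089, -0.001], [-0.001, -0.002, -1.0]]
ft_force: [-1.4, -4.6, -1.9]
grip_width: 0.0
```

Call:
apply_moves([
  {"tx":0.1,"ty":1,"tz":0,"rx":0,"ry":0,"rz":0,"jaw":-1},
  {"tx":0.1,"ty":1,"tz":0,"rx":0,"ry":0,"rz":0,"jaw":-1},
])

```text
time_s: 20.0
position: [0.4306, -0.1054, 0.0671]
tool_rot: [[0.089, 0.996, -0.002], [0.996, -0.089, -0.003], [-0.003, -0.002, -1.0]]
ft_force: [-2.7, -7.2, 0.0]
grip_width: -0.0001
```

Call:
apply_moves([
  {"tx":0.1,"ty":1,"tz":0,"rx":0,"ry":0,"rz":0,"jaw":-1},
  {"tx":0.1,"ty":1,"tz":0,"rx":0,"ry":0,"rz":0,"jaw":-1},
])

```text
time_s: 20.2
position: [0.4307, -0.1054, 0.0671]
tool_rot: [[0.089, 0.996, -0.003], [0.996, -0.089, -0.005], [-0.005, -0.002, -1.0]]
ft_force: [-3.6, -6.8, 0.5]
grip_width: -0.0002
```

```bash
python3 -c "
from h import *
stat()"
```

```text
t 20.2 [ 0.4307 -0.1054  0.0671] [-3.5604 -6.788   0.5157] push force 7.1 stop if touching 9.51 mm lat 0.58 mm
```

Call:
apply_moves([
  {"tx":0.1,"ty":1.5,"tz":0,"rx":0,"ry":0,"rz":0,"jaw":-1},
  {"tx":0.2,"ty":2,"tz":0,"rx":0,"ry":0,"rz":0,"jaw":-1},
  {"tx":0.2,"ty":2,"tz":0,"rx":0,"ry":0,"rz":0,"jaw":-1},
])

```text
time_s: 20.5
position: [0.4308, -0.1045, 0.0672]
tool_rot: [[0.089, 0.996, -0.003], [0.996, -0.089, -0.007], [-0.007, -0.002, -1.0]]
ft_force: [-3.6, -6.8, -0.3]
grip_width: -0.0001
```

```bash
python3 -c "
from h import *
stat()"
```

```text
t 20.5 [ 0.4308 -0.1045  0.0672] [-3.6273 -6.824  -0.295 ] push force 7.1 stop if touching 10.48 mm lat 0.59 mm
```

Call:
apply_moves([
  {"tx":0.1,"ty":1.5,"tz":0,"rx":0.005,"ry":-0.003,"rz":0,"jaw":-1},
  {"tx":0.3,"ty":3,"tz":0,"rx":0.005,"ry":-0.003,"rz":0,"jaw":-1},
  {"tx":0.4,"ty":4.5,"tz":0,"rx":0.005,"ry":-0.003,"rz":0,"jaw":-1},
  {"tx":0.5,"ty":6,"tz":0,"rx":0.005,"ry":-0.003,"rz":0,"jaw":-1},
  {"tx":0.5,"ty":6,"tz":0,"rx":0.005,"ry":-0.003,"rz":0,"jaw":-1},
])

```text
time_s: 21.0
position: [0.4312, -0.0994, 0.0671]
tool_rot: [[0.089, 0.996, -0.0], [0.996, -0.089, -0.004], [-0.004, 0.0, -1.0]]
ft_force: [-1.7, -6.6, -1.3]
grip_width: -0.0001
```

```bash
python3 -c "
from h import *
stat()"
```

```text
t 21.0 [ 0.4312 -0.0994  0.0671] [-1.6971 -6.6479 -1.3467] push force 6.8 stop if touching 15.56 mm lat 0.62 mm
```

Call:
apply_moves([
  {"tx":0.1,"ty":1.5,"tz":0,"rx":0.003,"ry":0,"rz":0,"jaw":-1},
  {"tx":0.2,"ty":3,"tz":0,"rx":0.003,"ry":0,"rz":0,"jaw":-1},
  {"tx":0.3,"ty":4.5,"tz":0,"rx":0.003,"ry":0,"rz":0,"jaw":-1},
  {"tx":0.4,"ty":6,"tz":0,"rx":0.003,"ry":0,"rz":0,"jaw":-1},
  {"tx":0.4,"ty":6,"tz":0,"rx":0.003,"ry":0,"rz":0,"jaw":-1},
])

```text
time_s: 21.5
position: [0.4317, -0.0944, 0.0671]
tool_rot: [[0.088, 0.996, -0.0], [0.996, -0.088, -0.002], [-0.002, 0.0, -1.0]]
ft_force: [-2.4, -6.6, 0.1]
grip_width: 0.0002
```

Call:
apply_moves([
  {"tx":0.1,"ty":1,"tz":0,"rx":0.003,"ry":0,"rz":0,"jaw":-1},
  {"tx":0.2,"ty":2,"tz":0,"rx":0.003,"ry":0,"rz":0,"jaw":-1},
  {"tx":0.2,"ty":3,"tz":0,"rx":0.003,"ry":0,"rz":0,"jaw":-1},
  {"tx":0.3,"ty":4,"tz":0,"rx":0.003,"ry":0,"rz":0,"jaw":-1},
  {"tx":0.4,"ty":5,"tz":0,"rx":0.003,"ry":0,"rz":0,"jaw":-1},
  {"tx":0.4,"ty":5,"tz":0,"rx":0.003,"ry":0,"rz":0,"jaw":-1},
])

```text
time_s: 22.1
position: [0.4321, -0.0904, 0.0671]
tool_rot: [[0.088, 0.996, -0.0], [0.996, -0.088, -0.001], [-0.001, -0.0, -1.0]]
ft_force: [-2.6, -8.1, 0.1]
grip_width: 0.0
```

```bash
python3 -c "
from h import *
stat()"
```

```text
t 22.1 [ 0.4321 -0.0904  0.0671] [-2.5763 -8.1301  0.1309] push force 8.3 stop if touching 24.63 mm lat 0.68 mm
```

Call:
apply_moves([
  {"tx":0,"ty":1,"tz":0,"rx":0.002,"ry":0,"rz":0,"jaw":-1},
  {"tx":0.1,"ty":2,"tz":0,"rx":0.002,"ry":0,"rz":0,"jaw":-1},
  {"tx":0.1,"ty":3,"tz":0,"rx":0.002,"ry":0,"rz":0,"jaw":-1},
  {"tx":0.2,"ty":4,"tz":0,"rx":0.002,"ry":0,"rz":0,"jaw":-1},
  {"tx":0.2,"ty":4,"tz":0,"rx":0.002,"ry":0,"rz":0,"jaw":-1},
])

```text
time_s: 22.6
position: [0.4324, -0.0875, 0.0671]
tool_rot: [[0.088, 0.996, -0.0], [0.996, -0.088, -0.002], [-0.002, -0.0, -1.0]]
ft_force: [-2.0, -8.3, -0.6]
grip_width: 0.0002
```

Call:
apply_moves([
  {"tx":0,"ty":1,"tz":0,"rx":0.002,"ry":0,"rz":0,"jaw":-1},
  {"tx":0.1,"ty":2,"tz":0,"rx":0.002,"ry":0,"rz":0,"jaw":-1},
  {"tx":0.1,"ty":3,"tz":0,"rx":0.002,"ry":0,"rz":0,"jaw":-1},
  {"tx":0.2,"ty":4,"tz":0,"rx":0.002,"ry":0,"rz":0,"jaw":-1},
  {"tx":0.2,"ty":4,"tz":0,"rx":0.002,"ry":0,"rz":0,"jaw":-1},
])

```text
time_s: 23.1
position: [0.4327, -0.0847, 0.0671]
tool_rot: [[0.088, 0.996, -0.0], [0.996, -0.088, -0.002], [-0.002, -0.0, -1.0]]
ft_force: [-2.3, -9.3, -1.2]
grip_width: 0.0003
```

```bash
python3 -c "
from h import *
stat(); snap('side','s13'); crop('s13',200,150,290,240,8,'s13a')"
```

```text
t 23.1 [ 0.4327 -0.0847  0.0671] [-2.3203 -9.3442 -1.2485] push force 9.5 stop if touching 30.35 mm lat 0.70 mm
s13 dict_keys(['image', 'intrinsics', 'world_from_camera'])
```

View pics/s13a.png

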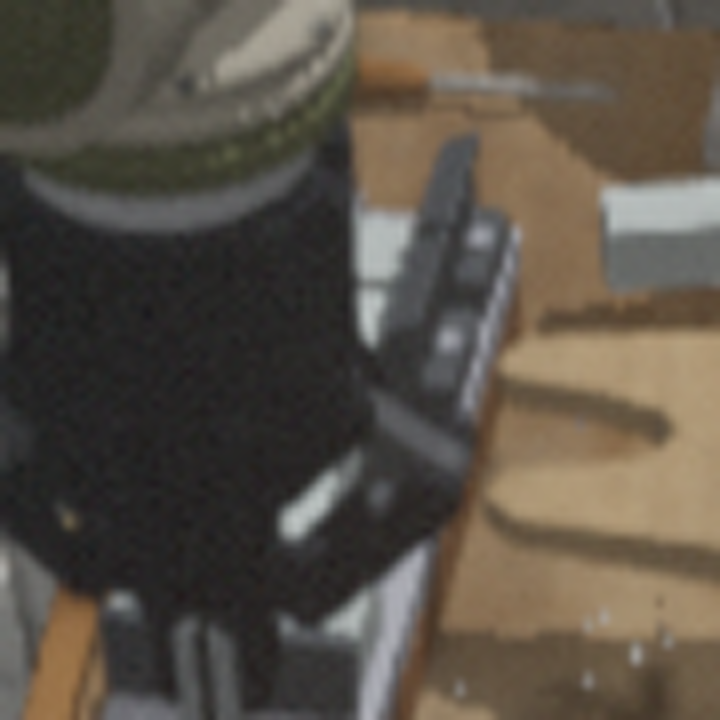

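Call:
apply_moves([
  {"tx":0,"ty":1,"tz":0,"rx":0.002,"ry":0,"rz":0,"jaw":-1},
  {"tx":0.1,"ty":2,"tz":0,"rx":0.002,"ry":0,"rz":0,"jaw":-1},
  {"tx":0.1,"ty":3,"tz":0,"rx":0.002,"ry":0,"rz":0,"jaw":-1},
  {"tx":0.2,"ty":4,"tz":0,"rx":0.002,"ry":0,"rz":0,"jaw":-1},
  {"tx":0.2,"ty":4,"tz":0,"rx":0.002,"ry":0,"rz":0,"jaw":-1},
])

```text
time_s: 23.65
position: [0.4329, -0.0818, 0.0671]
tool_rot: [[0.087, 0.996, -0.001], [0.996, -0.087, -0.002], [-0.002, -0.0, -1.0]]
ft_force: [-2.1, -8.1, -1.0]
grip_width: -0.0001
```

Call:
apply_moves([
  {"tx":0,"ty":1,"tz":0,"rx":0.002,"ry":0,"rz":0,"jaw":-1},
  {"tx":0.1,"ty":2,"tz":0,"rx":0.002,"ry":0,"rz":0,"jaw":-1},
  {"tx":0.1,"ty":3,"tz":0,"rx":0.002,"ry":0,"rz":0,"jaw":-1},
  {"tx":0.1,"ty":3,"tz":0,"rx":0.002,"ry":0,"rz":0,"jaw":-1},
])

```text
time_s: 24.05
position: [0.4331, -0.08, 0.0671]
tool_rot: [[0.087, 0.996, -0.0], [0.996, -0.087, -0.002], [-0.002, -0.0, -1.0]]
ft_force: [-1.9, -7.8, -1.2]
grip_width: 0.0003
```

```bash
python3 -c "
from h import *
stat()"
```

```text
t 24.05 [ 0.4331 -0.08    0.0671] [-1.9199 -7.7539 -1.2038] push force 7.9 stop if touching 35.07 mm lat 0.74 mm
```

Call:
apply_moves([
  {"tx":-0.5,"ty":-5,"tz":0,"rx":0,"ry":0,"rz":0,"jaw":-1},
  {"tx":-2,"ty":-20,"tz":5,"rx":0,"ry":0,"rz":0,"jaw":-1},
  {"tx":-5,"ty":-50,"tz":30,"rx":0,"ry":0,"rz":0,"jaw":-1},
  {"tx":-10,"ty":-90,"tz":60,"rx":0,"ry":0,"rz":0,"jaw":-1},
  {"tx":-15,"ty":-135,"tz":80,"rx":0,"ry":0,"rz":0,"jaw":-1},
  {"tx":-20,"ty":-180,"tz":90,"rx":0,"ry":0,"rz":0,"jaw":-1},
  {"tx":-20,"ty":-195,"tz":90,"rx":0,"ry":0,"rz":0,"jaw":-1},
])

```text
time_s: 24.75
position: [0.4129, -0.2791, 0.1584]
tool_rot: [[0.091, 0.996, 0.002], [0.996, -0.091, -0.005], [-0.005, 0.002, -1.0]]
ft_force: [-0.2, 1.1, -0.8]
grip_width: -0.0001
```

```bash
python3 - <<'E'
from h import *
snap('top','t14');snap('side','s14')
crop('t14',205,222,285,272,10,'t14a'); crop('t14',280,230,350,285,9,'t14b'); crop('s14',200,150,260,210,10,'s14a');crop('s14',190,190,260,260,10,'s14b')
E
```

```text
t14 dict_keys(['image', 'intrinsics', 'world_from_camera'])
s14 dict_keys(['image', 'intrinsics', 'world_from_camera'])
```

View pics/t14a.png

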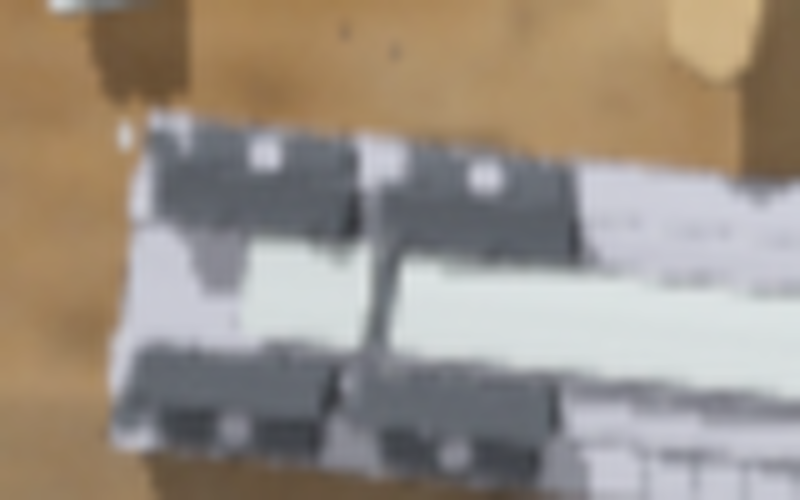

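View pics/t14b.png

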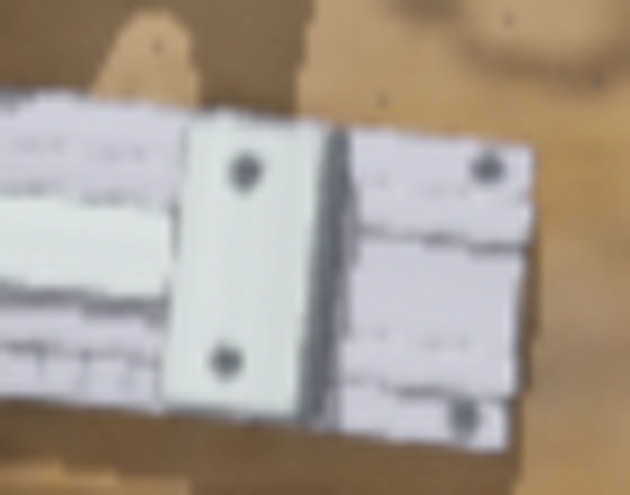

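View pics/s14a.png

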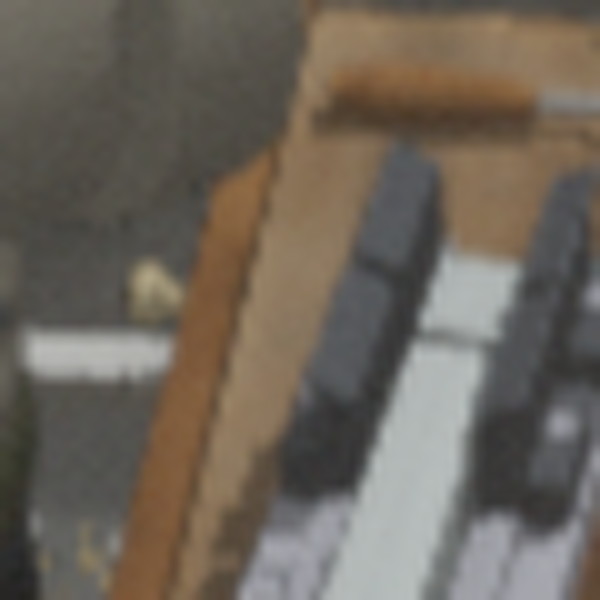

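View pics/s14b.png

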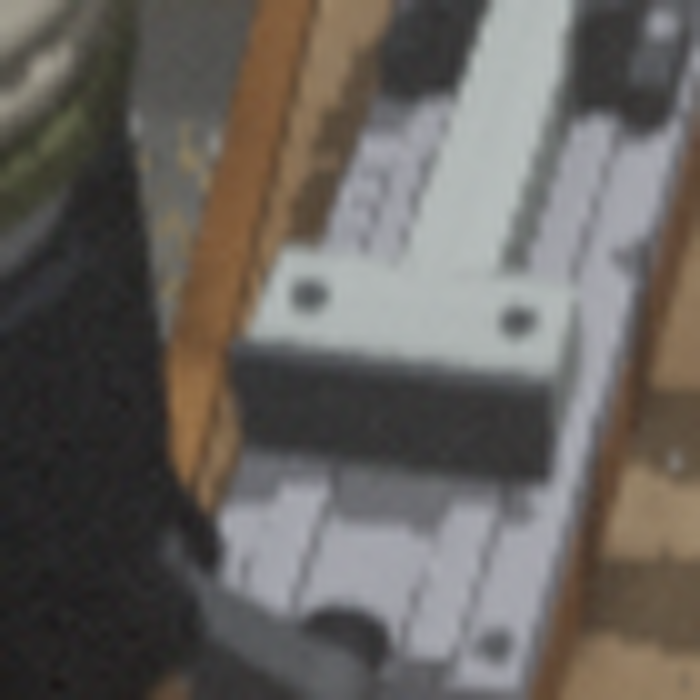

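```bash
cat > prof.py <<'E'
from fit import *
from scipy.ndimage import map_coordinates
P0=[.4474,.0848,-.0907,0]
def prof(fn,xs,ys,z,off):
    g=cv2.cvtColor(cv2.imread(f'pics/{fn}.png'),cv2.COLOR_BGR2GRAY).astype(float)
    out=[]
    for x in xs:
        q=np.array([proj(fn,W(P0,(x,y,z)))+off for y in ys])
        out.append(map_coordinates(g,[q[:,1],q[:,0]],order=1))
    return np.mean(out,0)
if __name__=='__main__':
    import sys
    fn=sys.argv[1]; top=fn[0]=='t'
    off=np.array([.77,.45]) if top else np.array([.035,.68])
    ys=np.arange(-20,21,1.)
    for nm,xs,z in (('bar top',np.arange(-6,7,1.),69),('cheek+ top',np.arange(14,21),83),('cheek- top',np.arange(-21,-13),83)):
        p=prof(fn,xs,ys,z,off); print(nm)
        for i in range(0,len(ys),14): print(' ',' '.join('%d:%d'%(a,b) for a,b in zip(ys[i:i+14],p[i:i+14])))
    ys=np.arange(-160,-100,1.); 
    p=prof(fn,np.arange(-6,7,1.),ys,69,off); print('tail'); 
    for i in range(0,len(ys),14): print(' ',' '.join('%d:%d'%(a,b) for a,b in zip(ys[i:i+14],p[i:i+14])))
E
python3 prof.py t14; python3 prof.py t10|head -12
```

```text
bar top
  -20:219 -19:219 -18:219 -17:219 -16:219 -15:219 -14:219 -13:219 -12:218 -11:218 -10:216 -9:211 -8:195 -7:167
  -6:138 -5:119 -4:118 -3:130 -2:162 -1:194 0:209 1:215 2:216 3:216 4:216 5:216 6:216 7:216
  8:216 9:216 10:216 11:216 12:216 13:216 14:216 15:217 16:217 17:217 18:217 19:217 20:216
cheek+ top
  -20:96 -19:96 -18:96 -17:96 -16:96 -15:96 -14:95 -13:95 -12:95 -11:94 -10:94 -9:94 -8:96 -7:98
  -6:101 -5:104 -4:110 -3:120 -2:121 -1:116 0:99 1:75 2:70 3:76 4:84 5:92 6:94 7:94
  8:94 9:94 10:95 11:97 12:97 13:98 14:97 15:97 16:97 17:96 18:96 19:96 20:97
cheek- top
  -20:103 -19:103 -18:103 -17:103 -16:102 -15:102 -14:102 -13:103 -12:104 -11:104 -10:104 -9:105 -8:105 -7:105
  -6:104 -5:106 -4:109 -3:116 -2:120 -1:118 0:108 1:85 2:74 3:77 4:87 5:98 6:102 7:103
  8:103 9:103 10:103 11:103 12:102 13:102 14:103 15:103 16:103 17:103 18:103 19:103 20:103
tail
  -160:202 -159:200 -158:193 -157:181 -156:160 -155:143 -154:127 -153:111 -152:106 -151:106 -150:112 -149:121 -148:141 -147:165
  -146:190 -145:209 -144:212 -143:214 -142:213 -141:213 -140:214 -139:215 -138:215 -137:216 -13
[... 497 characters left out ...]
:217 2:217 3:217 4:217 5:217 6:217 7:217
  8:217 9:218 10:218 11:217 12:215 13:212 14:199 15:182 16:176 17:174 18:172 19:172 20:172
cheek+ top
  -20:96 -19:96 -18:96 -17:96 -16:96 -15:97 -14:97 -13:97 -12:96 -11:95 -10:95 -9:96 -8:97 -7:99
  -6:101 -5:105 -4:111 -3:120 -2:120 -1:116 0:99 1:75 2:71 3:78 4:86 5:93 6:95 7:95
  8:95 9:95 10:96 11:97 12:98 13:98 14:98 15:97 16:97 17:97 18:97 19:97 20:97
cheek- top
  -20:104 -19:104 -18:103 -17:103 -16:103 -15:102 -14:102 -13:102 -12:103 -11:103 -10:104 -9:104 -8:104 -7:104
  -6:105 -5:106 -4:108 -3:113 -2:114 -1:108 0:96 1:78 2:71 3:77 4:89 5:99 6:102 7:103
  8:104 9:105 10:105 11:104 12:103 13:104 14:104 15:104 16:104 17:103 18:103 19:104 20:104
```

```bash
cat > sp.py <<'E'
from prof import *
import sys
off=np.array([.77,.45])
def screw(fn,guess):
    g=255-cv2.cvtColor(cv2.imread(f'pics/{fn}.png'),cv2.COLOR_BGR2GRAY).astype(float)
    out=[]
    for x in (-19.5,19.5):
        xs=np.arange(-8,8.1,.5)
        best=None
        ys=guess+xs
        Q=np.array([[proj(fn,W(P0,(x+a,y,82)))+off for a in xs] for y in ys])
        I=map_coordinates(g,[Q[...,1],Q[...,0]],order=1); I=np.clip(I-60,0,None)
        out.append(((I.sum(1)*ys).sum()/I.sum(),x+(I.sum(0)*xs).sum()/I.sum()))
    return np.array(out)
def edges(fn,ys,z=82):
    return prof(fn,np.r_[np.arange(-28,-24),np.arange(-14,15),np.arange(24,28)],ys,z,off)
for fn,g in zip(sys.argv[1::2],map(float,sys.argv[2::2])):
    s=screw(fn,g); s=screw(fn,s[:,0].mean()); print(fn,s)
    ys=np.arange(g-30,g+26,1.); p=edges(fn,ys)
    for i in range(0,len(ys),14): print(' ',' '.join('%d:%d'%(a,b) for a,b in zip(ys[i:i+14],p[i:i+14])))
E
python3 sp.py t0 -158 t6 -158 t10 -158 t14 -132 | grep -v '^ .*:0'
```

```text
t0 [[-156.188   -21.3379]
 [-156.4294   20.125 ]]
  -188:196 -187:194 -186:190 -185:185 -184:180 -183:175 -182:163 -181:147 -180:135 -179:123 -178:111 -177:106 -176:109 -175:115
  -174:128 -173:148 -172:176 -171:202 -170:212 -169:215 -168:215 -167:215 -166:215 -165:216 -164:217 -163:217 -162:218 -161:219
  -160:218 -159:217 -158:216 -157:215 -156:215 -155:216 -154:218 -153:220 -152:221 -151:222 -150:222 -149:222 -148:221 -147:219
  -146:218 -145:216 -144:209 -143:194 -142:178 -141:180 -140:190 -139:195 -138:196 -137:197 -136:198 -135:199 -134:199 -133:200
t6 [[-156.172   -21.3492]
 [-156.423    20.1289]]
  -188:194 -187:191 -186:187 -185:182 -184:178 -183:173 -182:161 -181:145 -180:133 -179:121 -178:109 -177:104 -176:107 -175:113
  -174:126 -173:145 -172:174 -171:199 -170:210 -169:213 -168:213 -167:212 -166:213 -165:213 -164:214 -163:214 -162:215 -161:216
  -160:216 -159:215 -158:214 -157:212 -156:212 -155:213 -154:215 -153:217 -152:218 -151:219 -150:220 -149:219 -148:218 -147:217
  -146:216 -145:213 -144:206 -143:192 -142:176 -141:177 -140:188 -139:192 -138:194 -137:194 -136:196 -13
[... 449 characters left out ...]
 -147:218
  -146:217 -145:214 -144:207 -143:193 -142:177 -141:178 -140:188 -139:193 -138:194 -137:195 -136:197 -135:198 -134:198 -133:198
t14 [[-130.3864  -21.1431]
 [-130.5604   20.1775]]
  -162:199 -161:199 -160:198 -159:197 -158:194 -157:186 -156:171 -155:155 -154:144 -153:129 -152:112 -151:106 -150:109 -149:116
  -148:129 -147:151 -146:180 -145:201 -144:211 -143:213 -142:213 -141:213 -140:213 -139:214 -138:215 -137:215 -136:216 -135:216
  -134:216 -133:215 -132:213 -131:212 -130:212 -129:214 -128:216 -127:218 -126:219 -125:220 -124:220 -123:219 -122:218 -121:217
  -120:216 -119:213 -118:206 -117:192 -116:185 -115:192 -114:198 -113:200 -112:202 -111:201 -110:201 -109:201 -108:201 -107:202
```

```bash
python3 - <<'E'
from prof import *
off=np.array([.77,.45])
ims=['t14','t10','t6','t0']
ys=np.arange(-52,53,1.)
for xs in (np.arange(14,20),np.arange(-20,-14)):
    p=np.mean([prof(f,xs,ys,83,off) for f in ims],0)
    for i in range(0,len(ys),15): print(' ',' '.join('%d:%d'%(a,b) for a,b in zip(ys[i:i+15],p[i:i+15])))
    print()
E
```

```text
-52:198 -51:197 -50:196 -49:194 -48:189 -47:179 -46:169 -45:153 -44:133 -43:102 -42:82 -41:90 -40:95 -39:96 -38:97
  -37:97 -36:96 -35:96 -34:96 -33:97 -32:97 -31:96 -30:96 -29:95 -28:95 -27:95 -26:96 -25:97 -24:98 -23:98
  -22:98 -21:97 -20:97 -19:97 -18:97 -17:97 -16:97 -15:97 -14:97 -13:97 -12:96 -11:95 -10:95 -9:96 -8:98
  -7:100 -6:102 -5:106 -4:112 -3:120 -2:120 -1:114 0:97 1:73 2:70 3:77 4:85 5:93 6:95 7:95
  8:95 9:95 10:96 11:97 12:98 13:99 14:98 15:97 16:97 17:97 18:97 19:97 20:97 21:98 22:97
  23:97 24:96 25:95 26:95 27:95 28:97 29:98 30:99 31:99 32:98 33:98 34:98 35:98 36:99 37:100
  38:102 39:105 40:120 41:137 42:164 43:192 44:193 45:189 46:168 47:147 48:141 49:136 50:136 51:137 52:137

  -52:188 -51:189 -50:189 -49:189 -48:188 -47:185 -46:180 -45:163 -44:144 -43:114 -42:86 -41:93 -40:102 -39:103 -38:104
  -37:104 -36:103 -35:103 -34:103 -33:103 -32:103 -31:103 -30:103 -29:104 -28:104 -27:104 -26:104 -25:104 -24:104 -23:104
  -22:104 -21:104 -20:104 -19:103 -18:103 -17:103 -16:103 -15:103 -14:103 -13:103 -12:104 -11:104 -10:104 -9:104 -8:104
  -7:104 -6:104 -5:106 -4:110 -3:117 -2:120 -1:116 0:104 1:80 2:71 3:76 4:87 5:98 6:102 7:103
  8:103 9:104 10:103 11:103 12:103 13:103 14:103 15:103 16:103 17:103 18:103 19:103 20:103 21:103 22:103
  23:103 24:103 25:103 26:103 27:103 28:103 29:103 30:103 31:103 32:103 33:102 34:102 35:103 36:103 37:103
  38:104 39:105 40:114 41:126 42:150 43:175 44:185 45:189 46:170 47:150 48:142 49:137 50:136 51:136 52:137
```

```bash
python3 - <<'E'
from prof import *
off=np.array([.035,.68])
ys=np.arange(-20,21,1.)
def pr(nm,p):
    print(nm)
    for i in range(0,len(ys),14): print(' ',' '.join('%d:%d'%(a,b) for a,b in zip(ys[i:i+14],p[i:i+14])))
for f in ('s14','s10'):
    pr(f+' notch',prof(f,np.arange(-5,6,1.),ys,69,off))
    pr(f+' cheek- ',prof(f,np.arange(-20,-14,1.),ys,83,off))
    pr(f+' cheek+ ',prof(f,np.arange(15,20,1.),ys,83,off))
E
```

```text
s14 notch
  -20:181 -19:181 -18:181 -17:181 -16:181 -15:181 -14:181 -13:181 -12:179 -11:177 -10:174 -9:167 -8:158 -7:148
  -6:141 -5:138 -4:138 -3:141 -2:149 -1:157 0:165 1:170 2:173 3:176 4:177 5:178 6:178 7:179
  8:179 9:179 10:179 11:179 12:179 13:179 14:179 15:178 16:178 17:178 18:178 19:176 20:172
s14 cheek- 
  -20:87 -19:87 -18:87 -17:87 -16:88 -15:88 -14:87 -13:87 -12:87 -11:87 -10:87 -9:87 -8:87 -7:86
  -6:85 -5:82 -4:78 -3:73 -2:69 -1:68 0:67 1:68 2:71 3:76 4:80 5:84 6:86 7:87
  8:88 9:88 10:88 11:88 12:88 13:88 14:88 15:88 16:88 17:88 18:88 19:89 20:88
s14 cheek+ 
  -20:82 -19:83 -18:83 -17:83 -16:83 -15:83 -14:83 -13:83 -12:83 -11:83 -10:83 -9:83 -8:84 -7:84
  -6:83 -5:80 -4:77 -3:74 -2:72 -1:71 0:70 1:70 2:73 3:75 4:77 5:78 6:79 7:81
  8:82 9:82 10:82 11:82 12:82 13:82 14:82 15:82 16:81 17:81 18:81 19:81 20:82
s10 notch
  -20:178 -19:173 -18:165 -17:156 -16:147 -15:139 -14:130 -13:127 -12:135 -11:146 -10:156 -9:164 -8:169 -7:174
  -6:177 -5:178 -4:178 -3:179 -2:179 -1:179 0:179 1:179 2:179 3:179 4:179 5:179 6:179 7:179
  8:179 9:179 10:178 11:177 12:175 13:172 14:170 15:167 16:165 17:162 18:160 19:155 20:150
s10 cheek- 
  -20:88 -19:88 -18:87 -17:87 -16:86 -15:86 -14:86 -13:87 -12:87 -11:87 -10:87 -9:87 -8:87 -7:87
  -6:86 -5:83 -4:79 -3:75 -2:71 -1:69 0:68 1:68 2:72 3:77 4:81 5:84 6:85 7:86
  8:87 9:87 10:87 11:87 12:87 13:87 14:87 15:87 16:87 17:88 18:88 19:88 20:88
s10 cheek+ 
  -20:83 -19:83 -18:83 -17:83 -16:83 -15:82 -14:82 -13:82 -12:82 -11:82 -10:82 -9:83 -8:84 -7:84
  -6:83 -5:80 -4:77 -3:74 -2:73 -1:72 0:71 1:71 2:74 3:77 4:79 5:79 6:80 7:80
  8:81 9:82 10:82 11:83 12:83 13:82 14:82 15:82 16:82 17:82 18:82 19:82 20:82
```

Call:
apply_moves([
  {"tx":5,"ty":45,"tz":-10,"rx":0.005,"ry":0.001,"rz":0.0,"jaw":-1},
  {"tx":10,"ty":90,"tz":-20,"rx":0.005,"ry":0.001,"rz":0.0,"jaw":-1},
  {"tx":14,"ty":130,"tz":-35,"rx":0.005,"ry":0.001,"rz":0.0,"jaw":-1},
  {"tx":17,"ty":160,"tz":-60,"rx":0.005,"ry":0.001,"rz":0.0,"jaw":-1},
  {"tx":17,"ty":170,"tz":-85,"rx":0.005,"ry":0.001,"rz":0.0,"jaw":-1},
  {"tx":17,"ty":174,"tz":-91,"rx":0.005,"ry":0.001,"rz":0.0,"jaw":-1},
  {"tx":17,"ty":174,"tz":-91,"rx":0.005,"ry":0.001,"rz":0.0,"jaw":-1},
  {"tx":17,"ty":174,"tz":-91,"rx":0.005,"ry":0.001,"rz":0.0,"jaw":-1},
])

```text
time_s: 25.65
position: [0.4302, -0.1029, 0.0664]
tool_rot: [[0.09, 0.996, -0.001], [0.996, -0.09, 0.003], [0.003, -0.001, -1.0]]
ft_force: [-0.6, 0.0, -0.4]
grip_width: -0.0003
```

```bash
python3 -c "
from h import *
stat()"
```

```text
t 25.65 [ 0.4302 -0.1029  0.0664] [-0.5757  0.037  -0.4271] push force 0.0 stop if touching 12.00 mm lat -0.10 mm
```

Advance ~21 mm to just behind the stop.

Call:
apply_moves([
  {"tx":0.5,"ty":6,"tz":0.5,"rx":-0.003,"ry":0,"rz":0,"jaw":-1},
  {"tx":1.1,"ty":12,"tz":0.5,"rx":-0.003,"ry":0,"rz":0,"jaw":-1},
  {"tx":1.6,"ty":17,"tz":0.5,"rx":-0.003,"ry":0,"rz":0,"jaw":-1},
  {"tx":1.8,"ty":20,"tz":0.5,"rx":-0.003,"ry":0,"rz":0,"jaw":-1},
  {"tx":1.9,"ty":21,"tz":0.5,"rx":-0.003,"ry":0,"rz":0,"jaw":-1},
  {"tx":1.9,"ty":21,"tz":0.5,"rx":-0.003,"ry":0,"rz":0,"jaw":-1},
])

```text
time_s: 26.25
position: [0.4321, -0.0818, 0.0669]
tool_rot: [[0.09, 0.996, -0.001], [0.996, -0.09, -0.0], [-0.0, -0.0, -1.0]]
ft_force: [0.3, 1.2, -0.3]
grip_width: -0.0006
```

```bash
python3 -c "
from h import *
stat()"
```

```text
t 26.25 [ 0.4321 -0.0818  0.0669] [ 0.2536  1.2114 -0.32  ] push force -1.2 stop if touching 33.20 mm lat -0.09 mm
```

Call:
apply_moves([
  {"tx":0.1,"ty":1,"tz":0,"rx":0,"ry":0,"rz":0,"jaw":-1},
  {"tx":0.2,"ty":2,"tz":0,"rx":0,"ry":0,"rz":0,"jaw":-1},
  {"tx":0.2,"ty":3,"tz":0,"rx":0,"ry":0,"rz":0,"jaw":-1},
  {"tx":0.3,"ty":4,"tz":0,"rx":0,"ry":0,"rz":0,"jaw":-1},
  {"tx":0.4,"ty":5,"tz":0,"rx":0,"ry":0,"rz":0,"jaw":-1},
  {"tx":0.4,"ty":5,"tz":0,"rx":0,"ry":0,"rz":0,"jaw":-1},
])

```text
time_s: 26.85
position: [0.4326, -0.0779, 0.0669]
tool_rot: [[0.089, 0.996, -0.001], [0.996, -0.089, -0.002], [-0.002, -0.0, -1.0]]
ft_force: [-2.1, -8.1, -0.7]
grip_width: -0.0005
```

```bash
python3 -c "
from h import *
stat()"
```

```text
t 26.85 [ 0.4326 -0.0779  0.0669] [-2.1321 -8.1144 -0.6599] push force 8.3 stop if touching 37.13 mm lat -0.01 mm
```

Small tap more (target ~38.2 on this scale), then look.

Call:
apply_moves([
  {"tx":0,"ty":1,"tz":0,"rx":0.002,"ry":0,"rz":0,"jaw":-1},
  {"tx":0.1,"ty":2,"tz":0,"rx":0.002,"ry":0,"rz":0,"jaw":-1},
  {"tx":0.1,"ty":2,"tz":0,"rx":0.002,"ry":0,"rz":0,"jaw":-1},
])

```text
time_s: 27.15
position: [0.4327, -0.077, 0.0669]
tool_rot: [[0.089, 0.996, -0.001], [0.996, -0.089, -0.003], [-0.003, -0.001, -1.0]]
ft_force: [-2.7, -7.5, -1.5]
grip_width: 0.0
```

```bash
python3 -c "
from h import *
stat()"
```

```text
t 27.15 [ 0.4327 -0.077   0.0669] [-2.67   -7.5468 -1.5453] push force 7.8 stop if touching 38.00 mm lat 0.02 mm
```

Call:
apply_moves([
  {"tx":-0.5,"ty":-5,"tz":0,"rx":0,"ry":0,"rz":0,"jaw":-1},
  {"tx":-2,"ty":-20,"tz":5,"rx":0,"ry":0,"rz":0,"jaw":-1},
  {"tx":-5,"ty":-50,"tz":30,"rx":0,"ry":0,"rz":0,"jaw":-1},
  {"tx":-10,"ty":-90,"tz":60,"rx":0,"ry":0,"rz":0,"jaw":-1},
  {"tx":-15,"ty":-135,"tz":80,"rx":0,"ry":0,"rz":0,"jaw":-1},
  {"tx":-20,"ty":-180,"tz":90,"rx":0,"ry":0,"rz":0,"jaw":-1},
  {"tx":-20,"ty":-195,"tz":90,"rx":0,"ry":0,"rz":0,"jaw":-1},
])

```text
time_s: 27.85
position: [0.4125, -0.2761, 0.1583]
tool_rot: [[0.092, 0.996, 0.002], [0.996, -0.092, -0.006], [-0.006, 0.002, -1.0]]
ft_force: [0.4, -0.7, 0.3]
grip_width: 0.0002
```

```bash
cat > meas.py <<'E'
from prof import *
import sys
def cross(ys,p,base,lo):  # half-level crossings round the minimum
    i=np.argmin(p); h=(base+p[i])/2
    a=i
    while p[a]<h: a-=1
    b=i
    while p[b]<h: b+=1
    f=lambda j: ys[j]+(h-p[j])/(p[j+1]-p[j])*(ys[j+1]-ys[j])
    return f(a),f(b-1),(f(a)+f(b-1))/2
ys=np.arange(-20,12,.25)
def run(t,s):
    ot=np.array([.77,.45]); os=np.array([.035,.68])
    p=prof(t,np.arange(-6,7,1.),ys,69,ot); print('top notch',cross(ys,p,217,0))
    m=(ys>-8)
    p=prof(s,np.arange(-5,6,1.),ys,69,os); print('side notch',cross(ys,p,180,0))
    p=prof(s,np.arange(-20,-14,1.),ys[m],83,os); print('side slot-',cross(ys[m],p,87,0))
    p=prof(s,np.arange(15,20,1.),ys[m],83,os); print('side slot+',cross(ys[m],p,82,0))
if __name__=='__main__': run(*sys.argv[1:3])
E
python3 - <<'E'
from h import *
snap('top','t15');snap('side','s15')
crop('t15',205,222,285,272,10,'t15a'); crop('t15',280,230,350,285,9,'t15b')
E
python3 meas.py t14 s14; python3 meas.py t15 s15; python3 sp.py t15 -129|grep -v '  '
```

```text
t15 dict_keys(['image', 'intrinsics', 'world_from_camera'])
s15 dict_keys(['image', 'intrinsics', 'world_from_camera'])
top notch (np.float64(-6.980907967535897), np.float64(-1.865491314676253), np.float64(-4.423199641106075))
side notch (np.float64(-8.094049290205621), np.float64(-0.8015453524067123), np.float64(-4.447797321306167))
side slot- (np.float64(-3.8148568919855683), np.float64(3.223881142901596), np.float64(-0.2954878745419862))
side slot+ (np.float64(-3.5943150545532414), np.float64(3.080426344675207), np.float64(-0.2569443549390171))
top notch (np.float64(-4.06479410834906), np.float64(1.1899007912452706), np.float64(-1.4374466585518948))
side notch (np.float64(-5.169422354244337), np.float64(1.6838869301198185), np.float64(-1.7427677120622591))
side slot- (np.float64(-3.8966732738922403), np.float64(3.066240846681082), np.float64(-0.41521621360557903))
side slot+ (np.float64(-4.047769980508286), np.float64(3.214608706757129), np.float64(-0.41658063687557845))
```

View pics/t15a.png

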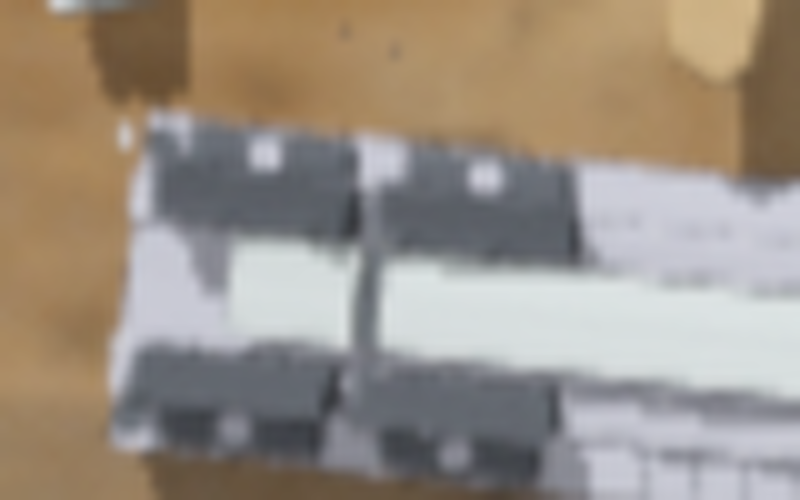

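View pics/t15b.png

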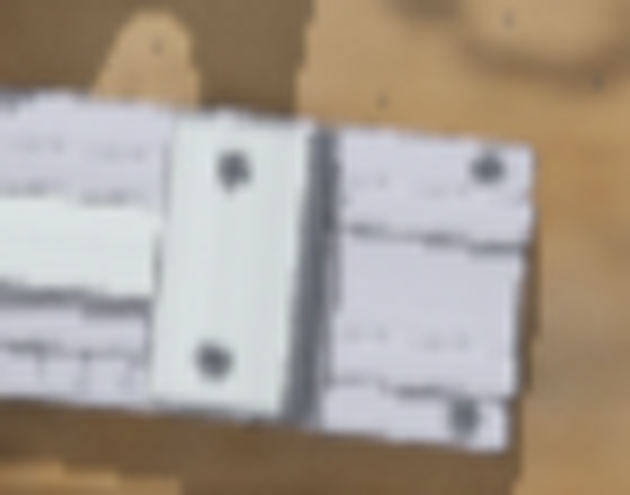

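Call:
apply_moves([
  {"tx":5,"ty":45,"tz":-10,"rx":0.005,"ry":0.001,"rz":0.0,"jaw":-1},
  {"tx":10,"ty":90,"tz":-20,"rx":0.005,"ry":0.001,"rz":0.0,"jaw":-1},
  {"tx":14,"ty":130,"tz":-35,"rx":0.005,"ry":0.001,"rz":0.0,"jaw":-1},
  {"tx":17,"ty":160,"tz":-60,"rx":0.005,"ry":0.001,"rz":0.0,"jaw":-1},
  {"tx":17.5,"ty":172,"tz":-85,"rx":0.005,"ry":0.001,"rz":0.0,"jaw":-1},
  {"tx":17.5,"ty":175,"tz":-91,"rx":0.005,"ry":0.001,"rz":0.0,"jaw":-1},
  {"tx":17.5,"ty":175,"tz":-91,"rx":0.005,"ry":0.001,"rz":0.0,"jaw":-1},
  {"tx":18.5,"ty":185,"tz":-91,"rx":0.005,"ry":0.001,"rz":0.0,"jaw":-1},
  {"tx":19,"ty":192,"tz":-91,"rx":0.005,"ry":0.001,"rz":0.0,"jaw":-1},
  {"tx":19,"ty":195,"tz":-91,"rx":0.005,"ry":0.001,"rz":0.0,"jaw":-1},
  {"tx":19,"ty":196,"tz":-91,"rx":0.005,"ry":0.001,"rz":0.0,"jaw":-1},
  {"tx":19,"ty":196,"tz":-91,"rx":0.005,"ry":0.001,"rz":0.0,"jaw":-1},
])

```text
time_s: 29.15
position: [0.4315, -0.0777, 0.0658]
tool_rot: [[0.092, 0.996, -0.001], [0.996, -0.092, 0.002], [0.002, -0.001, -1.0]]
ft_force: [-0.1, 0.0, 0.8]
grip_width: -0.0001
```

```bash
python3 -c "
from h import *
stat()"
```

```text
t 29.15 [ 0.4315 -0.0777  0.0658] [-0.129   0.0338  0.7775] push force -0.0 stop if touching 37.22 mm lat -1.12 mm
```

Call:
apply_moves([
  {"tx":0.5,"ty":0.6,"tz":0.5,"rx":-0.002,"ry":0,"rz":0.002,"jaw":-1},
  {"tx":0.8,"ty":1.2,"tz":1,"rx":-0.002,"ry":0,"rz":0.002,"jaw":-1},
  {"tx":0.8,"ty":1.8,"tz":1,"rx":-0.002,"ry":0,"rz":0.002,"jaw":-1},
  {"tx":0.8,"ty":1.8,"tz":1,"rx":-0.002,"ry":0,"rz":0.002,"jaw":-1},
])

```text
time_s: 29.55
position: [0.4322, -0.0769, 0.0668]
tool_rot: [[0.09, 0.996, -0.002], [0.996, -0.09, -0.002], [-0.002, -0.001, -1.0]]
ft_force: [-2.4, -7.7, -1.3]
grip_width: -0.0002
```

```bash
python3 -c "
from h import *
stat()"
```

```text
t 29.55 [ 0.4322 -0.0769  0.0668] [-2.3826 -7.7371 -1.3413] push force 7.9 stop if touching 38.04 mm lat -0.45 mm
```

Call:
apply_moves([
  {"tx":0.1,"ty":0.8,"tz":0,"rx":0.001,"ry":0,"rz":0,"jaw":-1},
  {"tx":0.1,"ty":1.6,"tz":0,"rx":0.001,"ry":0,"rz":0,"jaw":-1},
  {"tx":0.1,"ty":1.6,"tz":0,"rx":0.001,"ry":0,"rz":0,"jaw":-1},
])

```text
time_s: 29.85
position: [0.4323, -0.0764, 0.0668]
tool_rot: [[0.089, 0.996, -0.002], [0.996, -0.089, -0.003], [-0.003, -0.002, -1.0]]
ft_force: [-2.3, -7.9, -2.2]
grip_width: -0.0003
```

```bash
python3 -c "
from h import *
stat()"
```

```text
t 29.85 [ 0.4323 -0.0764  0.0668] [-2.2913 -7.9198 -2.1772] push force 8.1 stop if touching 38.56 mm lat -0.40 mm
```

Call:
apply_moves([
  {"tx":0.1,"ty":0.8,"tz":0,"rx":0.002,"ry":0,"rz":0,"jaw":-1},
  {"tx":0.1,"ty":1.6,"tz":0,"rx":0.002,"ry":0,"rz":0,"jaw":-1},
  {"tx":0.1,"ty":1.6,"tz":0,"rx":0.002,"ry":0,"rz":0,"jaw":-1},
])

```text
time_s: 30.15
position: [0.4323, -0.0759, 0.0668]
tool_rot: [[0.089, 0.996, -0.002], [0.996, -0.089, -0.003], [-0.003, -0.002, -1.0]]
ft_force: [-1.7, -7.6, -1.9]
grip_width: -0.0003
```

```bash
python3 -c "
from h import *
stat()"
```

```text
t 30.15 [ 0.4323 -0.0759  0.0668] [-1.6995 -7.6092 -1.911 ] push force 7.7 stop if touching 39.05 mm lat -0.42 mm
```

Call:
apply_moves([
  {"tx":-0.5,"ty":-5,"tz":0,"rx":0,"ry":0,"rz":0,"jaw":-1},
  {"tx":-2,"ty":-20,"tz":5,"rx":0,"ry":0,"rz":0,"jaw":-1},
  {"tx":-5,"ty":-50,"tz":30,"rx":0,"ry":0,"rz":0,"jaw":-1},
  {"tx":-10,"ty":-90,"tz":60,"rx":0,"ry":0,"rz":0,"jaw":-1},
  {"tx":-15,"ty":-135,"tz":80,"rx":0,"ry":0,"rz":0,"jaw":-1},
  {"tx":-20,"ty":-180,"tz":90,"rx":0,"ry":0,"rz":0,"jaw":-1},
  {"tx":-20,"ty":-195,"tz":90,"rx":0,"ry":0,"rz":0,"jaw":-1},
  {"tx":-20,"ty":-195,"tz":90,"rx":0,"ry":0,"rz":0,"jaw":-1},
])

```text
time_s: 30.95
position: [0.4121, -0.2726, 0.1565]
tool_rot: [[0.092, 0.996, -0.002], [0.996, -0.092, -0.003], [-0.003, -0.002, -1.0]]
ft_force: [-1.1, 0.4, -0.5]
grip_width: 0.0002
```

```bash
python3 - <<'E'
from h import *
for i in range(3): snap('top',f't16{i}');snap('side',f's16{i}')
crop('t160',205,222,285,272,10,'t16a'); crop('t160',280,230,350,285,9,'t16b'); crop('s160',200,150,260,210,10,'s16a')
E
for i in 0 1 2; do python3 meas.py t16$i s16$i|sed 's/np.float64//g'; done
```

```text
t160 dict_keys(['image', 'intrinsics', 'world_from_camera'])
s160 dict_keys(['image', 'intrinsics', 'world_from_camera'])
t161 dict_keys(['image', 'intrinsics', 'world_from_camera'])
s161 dict_keys(['image', 'intrinsics', 'world_from_camera'])
t162 dict_keys(['image', 'intrinsics', 'world_from_camera'])
s162 dict_keys(['image', 'intrinsics', 'world_from_camera'])
top notch ((-2.957729838064953), (2.0975426727583892), (-0.4300935826532819))
side notch ((-3.937298155107886), (3.155765234500314), (-0.3907664603037859))
side slot- ((-3.808451793315498), (3.306272680420092), (-0.2510895564477029))
side slot+ ((-2.994591476901096), (2.8355217321504522), (-0.07953487237532197))
top notch ((-2.950901647432517), (2.088307832402363), (-0.431296907515077))
side notch ((-3.886462441251021), (3.0722436067370276), (-0.4071094172569967))
side slot- ((-3.9259423389612005), (3.124335880963703), (-0.40080322899874865))
side slot+ ((-3.754924039219408), (3.1500465385575107), (-0.3024387503309487))
top notch ((-2.941178915135986), (2.098598792993496), (-0.4212900610712449))
side notch ((-3.9123581968328476), (3.1326503658175535), (-0.38985391550764703))
side slot- ((-3.9602738472442724), (3.2541125842752674), (-0.3530806314845025))
side slot+ ((-3.475004250892344), (3.039696013272573), (-0.2176541188098855))
```

View pics/t16a.png

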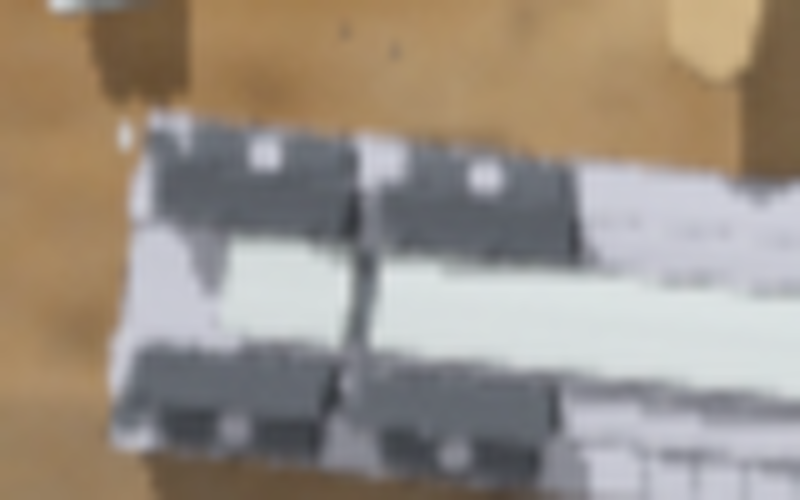

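View pics/s16a.png

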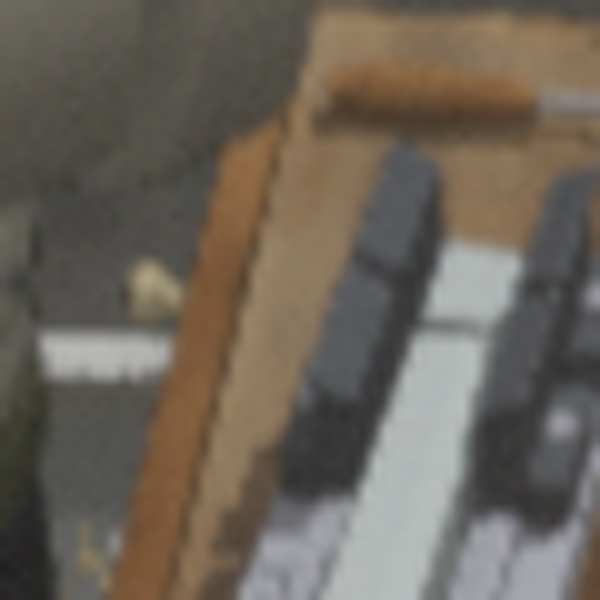

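View pics/t16b.png

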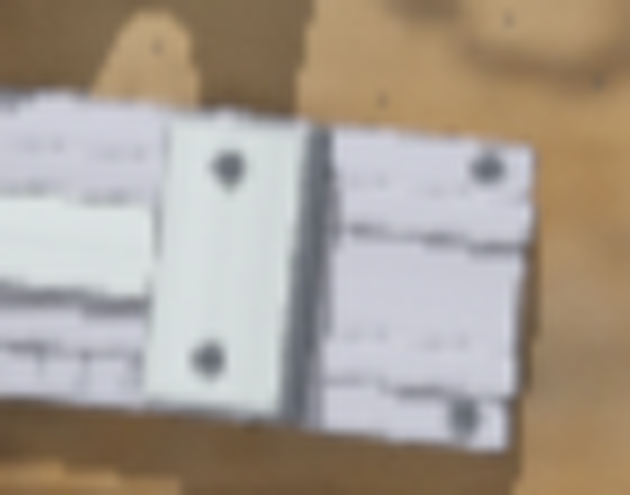

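```bash
python3 - <<'E'
from h import *
env.observe()
a=cv2.imread('pics/t0.png').astype(int);b=cv2.imread('pics/t162.png').astype(int)
d=(np.abs(a-b).max(2)>45).astype(np.uint8); n,l,st,c=cv2.connectedComponentsWithStats(d)
print([tuple(int(v) for v in s) for s in st[1:] if s[4]>8])
E
```

```text
[(363, 161, 19, 74, 778), (353, 221, 194, 199, 17235), (439, 237, 7, 8, 42), (456, 239, 6, 6, 22), (305, 244, 18, 33, 168), (325, 245, 8, 34, 135), (227, 246, 13, 7, 67), (304, 247, 3, 4, 10), (243, 248, 25, 8, 127), (319, 249, 3, 3, 9), (276, 251, 10, 2, 12), (230, 253, 67, 12, 141), (300, 286, 14, 4, 41), (317, 287, 14, 5, 44), (393, 298, 5, 4, 9), (389, 302, 3, 5, 9), (389, 320, 19, 7, 67), (144, 331, 154, 89, 5846), (205, 397, 154, 23, 2427), (205, 413, 12, 7, 57)]
```

View pics/t162.png

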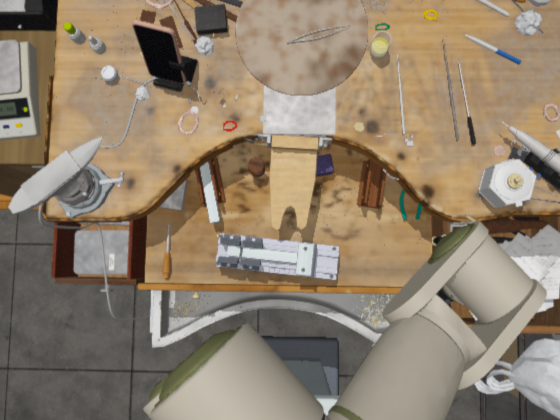

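The picture shows only the rest (now empty), bar, stop and arm changed. The bystanders and plain bar have not moved, and the arm is clear of everything.

```bash
python3 -c "
from rig import env
print(env.close_job()); print(env.observe()['time_s'])"
```

```text
the job is handed in; nothing more can be done
None
the job is handed in; nothing more can be done
```

The notched bar is in the saw jig against the stop, with its notch about 0.1–0.45 mm short of the saw slot and not past it. I handed the job in at about 31 s; no verdict is reported.

**What I did:** I gripped the bar by its free end, lifted it straight out of the rest and set it flat on the clear bench right of the jig. I gripped it again about 12 mm from its middle and lowered it into the channel. When I let go, the notch was 13–14 mm short of the slot. I then pushed the stop forward in small taps, looking twice on the way and once at the end.

**Last checks:**
- **Notch to slot:** the top camera read 0.43 mm short and the side camera about 0.1 mm short. Each is uncertain by a few tenths of a millimetre.
- **Bar against the stop:** over the last 4 mm the bar moved 3.99 mm while the stop moved 3.98 mm, and the pictures show no gap.
- **Everything else:** comparing first and last top pictures, only the empty rest, bar, stop and arm had changed. The plain bar and the bystanders had not moved. The pliers and steel block are partly hidden by the bench edge. The arm was clear of everything.

**One check disagreed:** I touched the jig's end face (given as y = -198 mm) to get an absolute stop reading. It came out about 2–2.5 mm lower than the images: 39.05 mm at the end, where 42 mm means aligned. The jig's end also looks about 2 mm shorter in the top picture. Because both cameras agreed with each other and view the slot directly, I went by them and used touch only for relative motion.

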